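# Fetch the silver bangle from behind the findings jars

## Robot

A 6-joint arm with a two-finger parallel gripper is mounted at the origin on the work surface. World frame = base frame: x ahead of the robot, y to its left, z up, the work surface at z = 0. Lengths are in m, angles in rad, forces in N, time in s.
With the tool pointing down it reaches from about 0.25 to 0.775 m from the base axis. Payload 4 kg.
Tool frame: the origin (TCP) lies between the finger pads; the fingertips stand arm.tip_extent ahead of it and the grasp point (between the pads) lies 2 mm behind it (arm.tip_extent is the distance from the TCP to the fingertips, in m); z points along the fingers, y is the direction in which the jaws open and shut (so a half turn about z gives the same grasp; the last joint's range is limited). The gripper opens to 85 mm and grips with 20 to 120 N. Pads are 22 mm wide; open, the fingers measure 114 mm over their backs; the gripper's body (76 mm by 85 mm) begins 54 mm behind the grasp point. The pads swing forward as they close: fully open they stand 13 mm farther back than shut.
Start: joints at [1.228, 0.087, 1.371, -0, 1.684, -0.103], TCP at [0.131, 0.534, 0.214] pointing down, gripper open.
Joint ranges: [-3.1, 3.1], [-0.76, 2.03], [0.27, 2.55], [-1.08, 4.22], [0.17, 2.65], [-2.57, 2.57]. Speed limits (rad/s): [2.79, 2.79, 3.14, 3.14, 3.14, 3.14].

## Interface

Orientations are given as a unit quaternion [w, x, y, z].
In Python, from cell import arm gives the robot as it stands.
- The arm moves only by the tool servo_tool, never from a script. Its argument "plan" is a list of rows, each a list of 3 entries, a list of its own where there are three numbers: the shift along the world's x, y, z in mm, then the turn, a rotation vector about the world's x, y, z in rad, then the closure, from -1 (fully open) to 1 (shut). A call has 1 to 12 rows; each row shifts and turns the commanded pose from where the row before left it; what a row does not reach is not made up. A row lasts 1/10 s, in which the tool goes at most 50 mm and 8.59 degrees, less where a joint would pass 70% of its speed; a pose out of reach is approached as far as the arm can. A call is refused whole if a number of a shift passes 50 or a number of a turn 0.15, either way. A call with a gripper value outside its range is refused whole. The fingers move at their own pace and stop on an object; "grip_force" is the grip in N (left out, the last holds). Time passes only in rows, so rows that do not move let the fingers close. It gives the time, the measured TCP pose, the force and the opening at its end, in the units of the state.
- arm.get_state(): the state, without advancing time (a new reading comes with each control period).
- arm.read_camera(name): name is "scene" or "top" or "wrist"; returns (picture, depth): 480x640x3 uint8, red, green, blue; 480x640 float32, m along the optical axis (not along the pixel's ray), 0 where there is no reading.
- arm.camera_info(name): a dict with "intrinsics" (3x3 intrinsics, pixels), "rvec" (rotation vector, rad) and "tvec" (3), from world to camera coordinates, as OpenCV has them; the wrist camera has in their place "tool_from_camera" (4x4, takes a point from camera to tool coordinates, whose origin is the TCP and whose axes are the flange's). Camera axes: x right, y down, z forward; pixel columns grow to the right and rows downward; lengths in m; the calibration is good to about 2 mm. A picture is of the moment at which its call begins: read the wrist's pose just before it. camera_info takes no time and is no camera call.
- arm.sign_off(): hands the job in, once; it reports no verdict.
The state is a dict: "t": time; "joint_pos": joint angles; "joint_vel": joint speeds; "joint_torque": joint torques, N m; "tcp_pos": TCP position; "eef_rot": TCP orientation; "ft_force": force on the tool from outside, world axes, zero at the start; "moment": the same for the moment, N m; "width": finger opening in m.
Only numpy, scipy, OpenCV 4.12 (cv2) and the standard library are available. Lean on these libraries where they do the work, as an engineer would, in place of code of your own. Each camera call takes 0.05 s, during which the arm holds its last target.

## Task

The silver bangle is hemmed in by three findings jars: first stand all three jars on the grey side mat, leaving the bangle where it lies, and then lay the silver bangle flat in the middle of the blue velvet order pad. After that put every jar back upright on the middle of the disc of its own colour. Do not tip a jar over, and leave the gold bangle where it is.

Things in the scene. Friction and masses are not known exactly. Their poses are not given: they have to be found in the camera images.
- jar_blue: closed upright straight-sided round jar for jewellery findings, blue body and cap with a white paper label band, 42 mm diameter, 100 mm high, about 0.12 kg; origin at the centre of its underside, z up. At the start it stands on the blue disc.
- jar_orange: closed upright straight-sided round jar for jewellery findings, orange body and cap with a white paper label band, 42 mm diameter, 100 mm high, about 0.12 kg; origin at the centre of its underside, z up. At the start it stands on the orange disc.
- jar_green: closed upright straight-sided round jar for jewellery findings, green body and cap with a white paper label band, 42 mm diameter, 100 mm high, about 0.12 kg; origin at the centre of its underside, z up. At the start it stands on the green disc.
- disc_blue: fixed flat blue disc, 54 mm diameter, 2 mm thick, on a fixed beige waffle foam tray (top 10 mm above the table); the home of the jar of its colour. Origin at the centre of its underside, so its top is 2 mm above the origin. The three discs lie about 74 mm from the silver bangle: one in front of it (towards -x) and one on either side, in any colour order.
- disc_orange: fixed flat orange disc, 54 mm diameter, 2 mm thick, on a fixed beige waffle foam tray (top 10 mm above the table); the home of the jar of its colour. Origin at the centre of its underside, so its top is 2 mm above the origin. The three discs lie about 74 mm from the silver bangle: one in front of it (towards -x) and one on either side, in any colour order.
- disc_green: fixed flat green disc, 54 mm diameter, 2 mm thick, on a fixed beige waffle foam tray (top 10 mm above the table); the home of the jar of its colour. Origin at the centre of its underside, so its top is 2 mm above the origin. The three discs lie about 74 mm from the silver bangle: one in front of it (towards -x) and one on either side, in any colour order.
- silver_bangle: silver octagonal bamboo bangle lying flat on the foam tray among the jars. Bar 9 mm wide (12 at the 8 corner knuckles), 10 mm high; 56 mm across inside, 74 outside; 60 g. Origin: ring centre, at the underside. Its eight straight 27 mm sides are centred 32.5 mm from the origin along its x and y axes (both ways) and the diagonals. Its -x side is free once the jars are gone.
- gold_bangle: same shape as the silver bangle but gold, lying loose on a fixed pile of trays on the foam tray; underside 45 mm above the table. The pile's 35 mm high face is 70 mm beyond the silver bangle's centre, further along +x. Not part of the job: stays put. (A red ring box and a brass weight, up to 30 mm high, stand on the foam tray's two front corners.)
- side_mat: fixed dark grey rubber mat flat on the table, 250 mm along its x, 140 mm along its y, 3 mm thick; origin at the centre of its underside. Empty at the start: the side area.
- order_pad: fixed square velvet order pad, dark blue with a thin white border and a pale 84 mm circle drawn round its middle, 145 mm square, top 8 mm above its origin; origin at the centre of its underside. Empty at the start. A loose screwdriver lies on the table about 100 mm beyond its centre.

How it is judged:
On the way, in this order (a step that is already met when the one before it is completed fails the run):
1. all three jars stand on the grey side mat, the silver bangle still lying in its place (x of jar_blue in the frame of side_mat between -0.125 and 0.125 m and y of jar_blue in the frame of side_mat between -0.07 and 0.07 m and z of each of jar_blue, jar_orange, jar_green in the frame of side_mat below 0.008 m and angle between each of jar_blue, jar_orange, jar_green's own z axis and vertical below 0.15 rad and linear speed of each of jar_blue, jar_orange, jar_green below 0.03 m/s and angular speed of each of jar_blue, jar_orange, jar_green below 0.3 rad/s and x of jar_orange in the frame of side_mat between -0.125 and 0.125 m and y of jar_orange in the frame of side_mat between -0.07 and 0.07 m and x of jar_green in the frame of side_mat between -0.125 and 0.125 m and y of jar_green in the frame of side_mat between -0.07 and 0.07 m and distance of silver_bangle from where it was at the start of the episode below 0.025 m), for 0.2 s.
2. the silver bangle lies on the middle of the order pad while the jars are still on the side mat (horizontal distance between silver_bangle and order_pad below 0.015 m and z of silver_bangle in the frame of order_pad below 0.013 m and angle between silver_bangle's own z axis and vertical below 0.12 rad and linear speed of each of silver_bangle, jar_blue, jar_orange, jar_green below 0.03 m/s and angular speed of each of silver_bangle, jar_blue, jar_orange, jar_green below 0.3 rad/s and x of jar_blue in the frame of side_mat between -0.125 and 0.125 m and y of jar_blue in the frame of side_mat between -0.07 and 0.07 m and z of each of jar_blue, jar_orange, jar_green in the frame of side_mat below 0.008 m and angle between each of jar_blue, jar_orange, jar_green's own z axis and vertical below 0.15 rad and x of jar_orange in the frame of side_mat between -0.125 and 0.125 m and y of jar_orange in the frame of side_mat between -0.07 and 0.07 m and x of jar_green in the frame of side_mat between -0.125 and 0.125 m and y of jar_green in the frame of side_mat between -0.07 and 0.07 m), for 0.2 s.
At the end, for the whole second after the job is handed in: Each jar stands upright (within 0.1 rad) at rest on the disc of its own colour, within 12 mm of its centre, and the silver bangle lies flat at rest on the order pad within 15 mm of its centre (horizontal distance between silver_bangle and order_pad below 0.015 m and z of silver_bangle in the frame of order_pad below 0.013 m and angle between silver_bangle's own z axis and vertical below 0.12 rad and linear speed of each of silver_bangle, jar_blue, jar_orange, jar_green below 0.03 m/s and angular speed of each of silver_bangle, jar_blue, jar_orange, jar_green below 0.3 rad/s and horizontal distance between jar_blue and disc_blue below 0.012 m and z of jar_blue in the frame of disc_blue below 0.006 m and angle between each of jar_blue, jar_orange, jar_green's own z axis and vertical below 0.1 rad and horizontal distance between jar_orange and disc_orange below 0.012 m and z of jar_orange in the frame of disc_orange below 0.006 m and horizontal distance between jar_green and disc_green below 0.012 m and z of jar_green in the frame of disc_green below 0.006 m); the robot touches nothing.
It fails at once if the gold bangle was moved by more than 20 mm (distance of gold_bangle from where it was at the start of the episode above 0.02 m).
It fails at once if a jar was tipped over (angle between any of jar_blue, jar_orange, jar_green's own z axis and vertical above 0.7 rad).
It also fails if it takes over 141 s, if anything falls off the work surface, if the arm or the gripper's body presses on something with over 40 N, if the wrist force passes 120 N, or if a joint passes its speed limit or range.

## Working session

There is one attempt and no reset: what is moved stays moved. The work goes in short steps, Python scripts to look and compute and a tool call to move; the robot and the scene stay as the last step left them, time stands still between calls to the robot, and variables do not carry over. Pictures are saved under pics/ and viewed, and the job is handed in when it is done.

Besides the shell and the picture viewer there is one more tool, called after "Emit:" by a JSON object that holds its "op" and its "data". servo_tool: Moves the arm, as the interface text tells. Its arguments: {"type":"object","properties":{"plan":{"type":"array"},"grip_force":{"type":"number"}},"required":["plan"]}

```bash
ls; mkdir -p pics
python3 - <<'E'
from cell import arm
import cv2, numpy as np
s=arm.get_state(); print({k:np.round(v,4).tolist() for k,v in s.items()}, arm.tip_extent)
for n in ["scene","top","wrist"]:
    im,d=arm.read_camera(n)
    cv2.imwrite(f"pics/{n}0.png",cv2.cvtColor(im,cv2.COLOR_RGB2BGR)); np.save(f"{n}0.npy",d)
    print(n,arm.camera_info(n))
E
```

```text
pics
{'t': 0.0, 'joint_pos': [1.2279, 0.088, 1.3723, 0.0, 1.6836, -0.1031], 'joint_vel': [-0.0002, -0.0021, -0.0005, 0.0012, 0.0003, -0.0007], 'joint_torque': [0.0005, -35.1869, -31.3272, 0.0, 0.0106, -0.0], 'tcp_pos': [0.1304, 0.5337, 0.2128], 'eef_rot': [-0.0003, 0.1196, 0.9928, -0.0011], 'ft_force': [0.3645, -0.6467, -0.8876], 'moment': [0.0488, 0.0447, 0.0285], 'width': 0.0852} 0.017
scene {'intrinsics': array([[562.57666493,   0.        , 311.06095609],
       [  0.        , 562.57666493, 235.27832077],
       [  0.        ,   0.        ,   1.        ]]), 'rvec': array([ 0.90325138,  2.51079873, -1.09855096]), 'tvec': array([ 0.41482281, -0.20227536,  1.34195698])}
top {'intrinsics': array([[579.17041479,   0.        , 315.9720721 ],
       [  0.        , 579.17041479, 242.68189931],
       [  0.        ,   0.        ,   1.        ]]), 'rvec': array([ 2.17214085, -2.13804361,  0.14897607]), 'tvec': array([-0.04152068,  0.54474924,  1.2894095 ])}
wrist {'intrinsics': array([[415.38238757,   0.        , 318.9825225 ],
       [  0.        , 415.38238757, 238.00534651],
       [  0.        ,   0.        ,   1.        ]]), 'tool_from_camera': array([[ 1.06130155e-03, -9.57199945e-01, -2.89425531e-01,
         7.30571241e-02],
       [ 9.99999175e-01,  8.06388414e-04,  1.00000068e-03,
         6.09582643e-04],
       [-7.23811198e-04, -2.89426354e-01,  9.57200011e-01,
        -1.59696486e-01],
       [ 0.00000000e+00,  0.00000000e+00,  0.00000000e+00,
         1.00000000e+00]])}
```

View pics/top0.png

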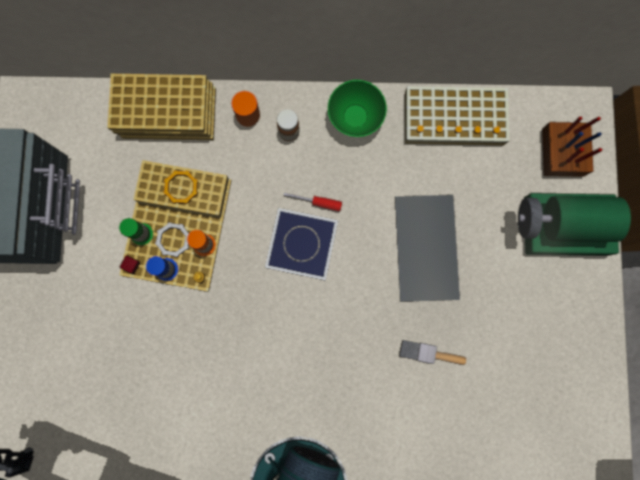

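View pics/scene0.png

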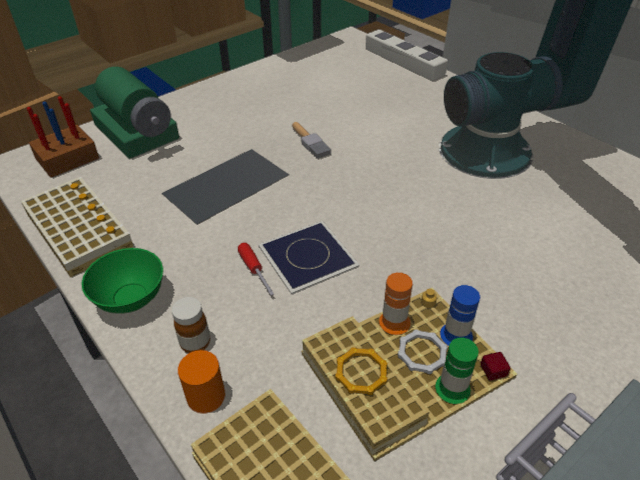

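View pics/wrist0.png

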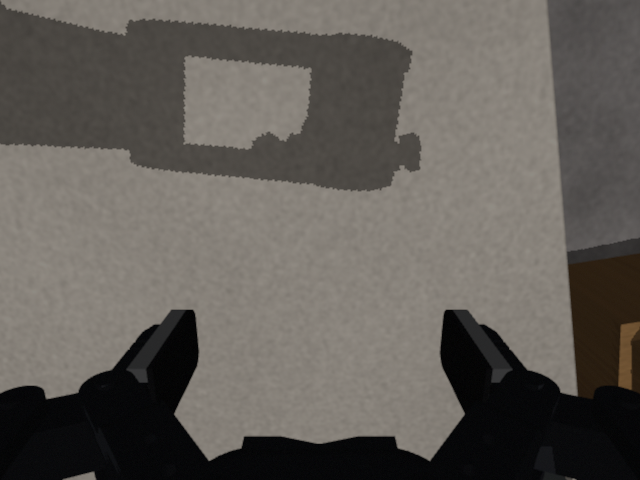

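The top view has +x up and +y left. The tray lies at about (175,235), with the green jar on the left (130,228), orange on the right (200,240) and blue in front (157,267). The silver bangle is at (172,240), the pad at (302,243) and the grey mat at (427,247).

```bash
cat > h.py <<'E'
import cv2, numpy as np
from scipy.spatial.transform import Rotation as R
from cell import arm
def cam(n,state=None):
    i=arm.camera_info(n); K=i["intrinsics"]
    if n=="wrist":
        s=state; q=s["eef_rot"]; Rt=R.from_quat([q[1],q[2],q[3],q[0]]).as_matrix()
        T=i["tool_from_camera"]; return K, Rt@T[:3,:3], np.array(s["tcp_pos"])+Rt@T[:3,3]
    Rm=R.from_rotvec(np.ravel(i["rvec"])).as_matrix(); return K, Rm.T, -Rm.T@np.ravel(i["tvec"])
def ray(c,uv,z):
    K,Rc,o=c; uv=np.atleast_2d(uv).astype(float)
    d=np.c_[(uv[:,0]-K[0,2])/K[0,0],(uv[:,1]-K[1,2])/K[1,1],np.ones(len(uv))]@Rc.T
    return o+d*((z-o[2])/d[:,2])[:,None]
def cloud(c,d):
    K,Rc,o=c; v,u=np.mgrid[:d.shape[0],:d.shape[1]]
    p=np.stack([(u-K[0,2])/K[0,0]*d,(v-K[1,2])/K[1,1]*d,d],-1)
    P=p@Rc.T+o; P[d<=0]=np.nan; return P
def shot(n,tag):
    s=arm.get_state(); im,d=arm.read_camera(n)
    cv2.imwrite(f"pics/{tag}.png",cv2.cvtColor(im,cv2.COLOR_RGB2BGR)); np.save(f"{tag}.npy",d)
    return cam(n,s),im,d
E
python3 - <<'E'
from h import *
for n in ["top","scene"]:
    c=cam(n); im=cv2.imread(f"pics/{n}0.png"); d=np.load(f"{n}0.npy"); P=cloud(c,d)
    hsv=cv2.cvtColor(im,cv2.COLOR_BGR2HSV); H,S,V=cv2.split(hsv)
    roi=np.zeros(H.shape,bool)
    if n=="top": roi[160:290,100:240]=1
    else: roi[250:440,300:520]=1
    print(n,"cam",c[2])
    for name,lo,hi in [("blue",100,130),("orange",4,14),("green",45,80)]:
        m=(roi&(H>=lo)&(H<=hi)&(S>150)&(V>60))
        z=P[...,2]
        t=m&(z>0.10)&(z<0.125)
        q=P[t]; print(name,m.sum(),t.sum(),np.nanmedian(q[:,2]),"mid", (np.nanmin(q[:,:2],0)+np.nanmax(q[:,:2],0))/2, "size",np.ptp(q[:,:2],axis=0))
        if n=="top":
            cc=max(cv2.findContours(t.astype(np.uint8),0,1)[0],key=cv2.contourArea)
            (u,v),r=cv2.minEnclosingCircle(cc); print("  circ",u,v,r, ray(c,(u,v),0.112))
    if n=="top":
        # mat, pad
        def quad(m,z,name):
            cc=max(cv2.findContours(m.astype(np.uint8),0,1)[0],key=cv2.contourArea)
            b=cv2.boxPoints(cv2.minAreaRect(cc)); w=ray(c,b,z)[:,:2]; print(name,w.round(4).tolist(),"c",w.mean(0),"sides",np.linalg.norm(w-np.roll(w,1,0),axis=1))
        r=np.zeros(H.shape,bool); r[185:310,385:470]=1
        quad(r&(V<115)&(S<60),0.003,"mat")
        r=np.zeros(H.shape,bool); r[200:285,260:345]=1
        quad(r&(V<100)&(S>60)&(H>100)&(H<135),0.008,"pad")
        for nm,uv in [("tray",(150,245)),("mat",(427,247)),("pad",(302,225)),("pile",(150,180)),("table",(350,330))]:
            print(nm,P[uv[1]-2:uv[1]+3,uv[0]-2:uv[0]+3,2].mean())
E
```

```text
top cam [ 0.36980298 -0.02729377  1.35039008]
blue 347 263 0.11013960249405552 mid [0.48075282 0.30997552] size [0.03697454 0.03712942]
  circ 156.0 265.5 9.708344459533691 [[0.48035476 0.30931768 0.112     ]]
orange 466 277 0.11052503829245253 mid [0.53991299 0.22575347] size [0.03925591 0.03850724]
  circ 195.91270446777344 238.76983642578125 9.675637245178223 [[0.53953402 0.22641407 0.112     ]]
green 298 249 0.11020285545953912 mid [0.56239648 0.37334238] size [0.03734652 0.03740779]
  circ 129.20213317871094 226.90957641601562 9.26660442352295 [[0.56305116 0.37145212 0.112     ]]
mat [[0.6623, -0.2174], [0.6725, -0.3582], [0.4243, -0.3675], [0.4147, -0.2301]] c [ 0.54343574 -0.29332948] sides [0.24796424 0.14117038 0.24840052 0.13779808]
pad [[0.4968, 0.0752], [0.6219, 0.0521], [0.5972, -0.0727], [0.4726, -0.0482]] c [0.54713186 0.00159665] sides [0.12571637 0.12723827 0.12727174 0.12697447]
tray 0.007792666844912981
mat 0.001980985880403594
pad 0.00744923596052188
pile 0.04352902318742014
table 0.00013237384913868057
scene cam [1.02048857 0.61154705 0.7735988 ]
blue 939 529 0.11150968559084895 mid [0.4818487 0.3149978] size [0.04067163 0.04095057]
orange 1107 500 0.11153081655576025 mid [0.54076508 0.23002051] size [0.04235311 0.04150102]
green 1139 635 0.11179560845179148 mid [0.56403443 0.37765133] size [0.04194193 0.04068007]
```

Emit:
{"op": "servo_tool", "data": {"plan": [[[30,-20,9],[0,0,0.008],-1],[[34,-23,9],[0,0,0.008],-1],[[34,-23,9],[0,0,0.008],-1],[[34,-23,9],[0,0,0.008],-1],[[34,-23,9],[0,0,0.008],-1],[[34,-23,9],[0,0,0.008],-1],[[34,-23,9],[0,0,0.008],-1],[[34,-23,9],[0,0,0.008],-1],[[34,-23,9],[0,0,0.008],-1],[[30,-20,9],[0,0,0.008],-1],[[0,0,0],[0,0,0],-1],[[0,0,0],[0,0,0],-1]], "grip_force": 40}}

```text
t: 1.35
tcp_pos: [0.463, 0.3098, 0.3035]
eef_rot: [-0.001, 0.081, 0.997, -0.0]
ft_force: [-0.1, 0.1, 0.5]
width: 0.0853
```

Run:
```python
from h import *
c,im,d=shot("wrist","w1")
P=cloud(c,d); print(c[2])
hsv=cv2.cvtColor(im,cv2.COLOR_RGB2HSV);H,S,V=cv2.split(hsv)
for name,lo,hi in [("blue",100,130),("orange",4,14),("green",45,80)]:
    m=(H>=lo)&(H<=hi)&(S>150)&(V>40); z=P[...,2]
    t=m&(z>0.105)&(z<0.12)
    if t.sum()<50: print(name,m.sum(),t.sum()); continue
    cc=max(cv2.findContours(t.astype(np.uint8),0,1)[0],key=cv2.contourArea)
    w=ray(c,cc[:,0,:],0.112)[:,:2].astype(np.float32)
    (x,y),r=cv2.minEnclosingCircle(w); print(name,t.sum(),np.median(z[t]),x,y,r)
```

```text
[0.39120649 0.32212659 0.4632787 ]
blue 1661 0.11195519325421316 0.4803709387779236 0.3155708312988281 0.02081354521214962
orange 123 0.10890787577996042 0.5331308841705322 0.23444554209709167 0.01924164965748787
green 1474 0.11205831274352579 0.5620743036270142 0.3768054246902466 0.0215365681797266
```

View pics/w1.png

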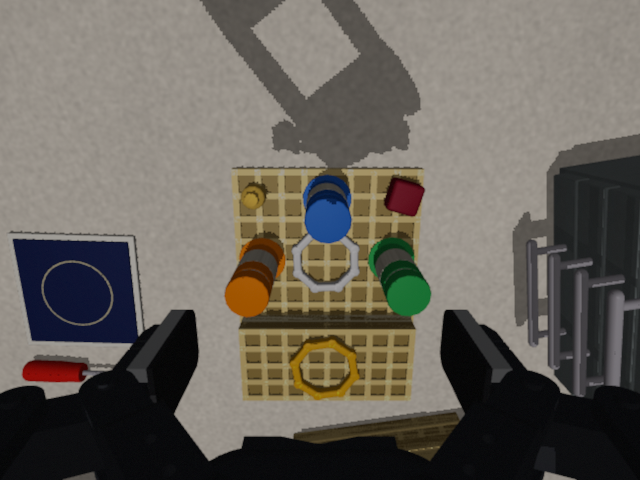

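The wrist view (tray axis-aligned) shows the blue cap at (328,217), orange at (247,294) and green at (407,293), with the silver bangle centred at (326,261). Wrist and scene agree on blue at (0.481, 0.315) and green at (0.563, 0.377); the top camera is biased about −5 mm in y. I'll take blue first.

Emit:
{"op": "servo_tool", "data": {"plan": [[[9,3,0],[0,0,0],-1],[[9,2,-20],[0,0,0],-1],[[0,0,-35],[0,0,0],-1],[[0,0,-35],[0,0,0],-1],[[0,0,-35],[0,0,0],-1],[[0,0,-25],[0,0,0],-1],[[0,0,-25],[0,0,0],-1],[[0,0,-20],[0,0,0],-1],[[0,0,-20],[0,0,0],-1],[[0,0,-14],[0,0,0],-1],[[0,0,0],[0,0,0],-1]]}}

```text
t: 2.5
tcp_pos: [0.4785, 0.3152, 0.0722]
eef_rot: [-0.002, 0.079, 0.997, -0.001]
ft_force: [0.1, -0.6, -0.1]
width: 0.0852
```

Emit:
{"op": "servo_tool", "data": {"plan": [[[0,0,0],[0,0,0],0],[[0,0,0],[0,0,0],1],[[0,0,0],[0,0,0],1],[[0,0,0],[0,0,0],1],[[0,0,0],[0,0,0],1],[[0,0,0],[0,0,0],1],[[0,0,0],[0,0,0],1]], "grip_force": 40}}

```text
t: 3.2
tcp_pos: [0.4816, 0.3157, 0.0768]
eef_rot: [0.001, 0.08, 0.997, 0.001]
ft_force: [-0.7, -0.8, 5.6]
width: 0.0407
```

Emit:
{"op": "servo_tool", "data": {"plan": [[[0,0,8],[0,0,0],1],[[0,0,20],[0,0,0],1],[[0,0,30],[0,0,0],1],[[0,0,30],[0,0,0],1],[[0,0,30],[0,0,0],1],[[0,-8,12],[0,0,0],1],[[0,-16,0],[0,0,0],1],[[-1,-26,0],[0,0,0],1],[[-1,-34,0],[0,0,0],1],[[-1,-38,0],[0,0,0],1],[[-1,-38,0],[0,0,0],1],[[-1,-38,0],[0,0,0],1]]}}

```text
t: 4.4
tcp_pos: [0.4737, 0.1146, 0.2022]
eef_rot: [-0.002, 0.08, 0.997, -0.001]
ft_force: [-0.5, 0.1, -0.6]
width: 0.0409
```

Emit:
{"op": "servo_tool", "data": {"plan": [[[-1,-38,0],[0,0,0],1],[[-1,-38,0],[0,0,0],1],[[-1,-38,0],[0,0,0],1],[[-1,-38,0],[0,0,0],1],[[-1,-38,0],[0,0,0],1],[[-2,-38,0],[0,0,0],1],[[-2,-38,0],[0,0,0],1],[[-2,-38,0],[0,0,0],1],[[-2,-34,0],[0,0,0],1],[[0,-24,0],[0,0,0],1],[[0,-12,0],[0,0,0],1],[[0,-4,0],[0,0,0],1]]}}

```text
t: 5.6
tcp_pos: [0.4611, -0.2615, 0.2029]
eef_rot: [-0.002, 0.081, 0.997, 0.001]
ft_force: [-0.0, 0.4, -0.7]
width: 0.0403
```

```bash
cat > mat.py <<'E'
from h import *
c,im,d=shot("wrist","w2"); P=cloud(c,d)
for n in ["w2"]:
    g=im.astype(int); V=g.max(2); S=V-g.min(2)
    z=P[...,2]; m=((V<100)&(V>30)&(S<20)&(abs(z-0.003)<0.004)).astype(np.uint8)
    m=cv2.morphologyEx(m,cv2.MORPH_OPEN,np.ones((5,5)))
    cc=max(cv2.findContours(m,0,1)[0],key=cv2.contourArea)
    w=ray(c,cc[:,0,:],0.003)[:,:2]; print(w.min(0),w.max(0)); 
    b=cv2.boxPoints(cv2.minAreaRect(w.astype(np.float32)));print(b,b.mean(0))
E
python3 mat.py
```

```text
[ 0.41629862 -0.36444422] [ 0.55902378 -0.21938642]
[[ 0.4155075  -0.22549877]
 [ 0.42194206 -0.36488602]
 [ 0.56537247 -0.35826483]
 [ 0.5589379  -0.21887758]] [ 0.49043998 -0.2918818 ]
```

View pics/w2.png

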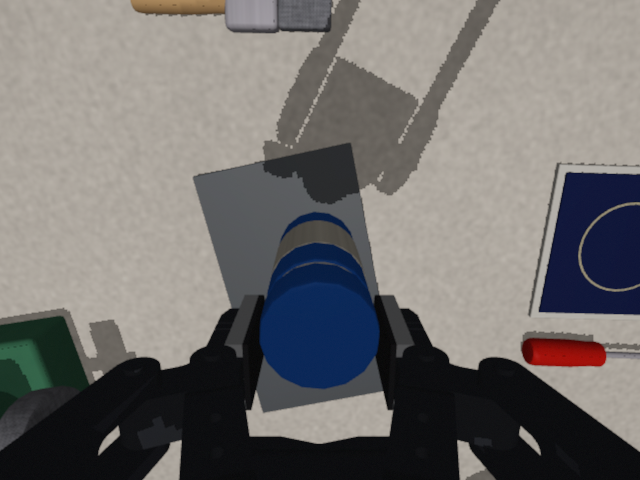

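Emit:
{"op": "servo_tool", "data": {"plan": [[[2,-20,-10],[0,0,0],1],[[0,-12,-25],[0,0,0],1],[[0,0,-30],[0,0,0],1],[[0,0,-28],[0,0,0],1],[[0,0,-20],[0,0,0],1],[[0,0,-12],[0,0,0],1],[[0,0,-8],[0,0,0],1],[[0,0,-4],[0,0,0],1],[[0,0,-1],[0,0,0],1],[[0,0,0],[0,0,0],1],[[0,0,0],[0,0,0],1]]}}

```text
t: 6.75
tcp_pos: [0.4651, -0.2931, 0.0679]
eef_rot: [0.001, 0.08, 0.997, -0.0]
ft_force: [-0.1, -0.5, -0.8]
width: 0.0405
```

Emit:
{"op": "servo_tool", "data": {"plan": [[[0,0,-1],[0,0,0],1],[[0,0,0],[0,0,0],1],[[0,0,0],[0,0,0],0.1],[[0,0,0],[0,0,0],-0.3],[[0,0,0],[0,0,0],-1],[[0,0,0],[0,0,0],-1],[[0,0,0],[0,0,0],-1],[[0,0,20],[0,0,0],-1],[[0,0,40],[0,0,0],-1],[[0,0,45],[0,0,0],-1],[[0,20,45],[0,0,0],-1],[[10,40,0],[0,0,0],-1]]}}

```text
t: 7.95
tcp_pos: [0.477, -0.2361, 0.2244]
eef_rot: [0.006, 0.082, 0.997, -0.004]
ft_force: [1.0, 0.9, 1.0]
width: 0.0852
```

Run:
```python
from h import *
c,im,d=shot("wrist","w3")
shot("scene","s3")
```

```text
(no output)
```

View pics/s3.png

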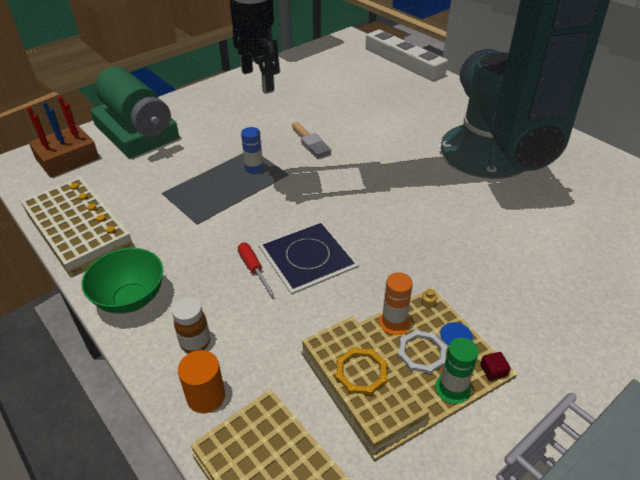

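The scene view shows the blue jar standing on the mat at (252,150) and the blue disc bare at (456,334). Back to the tray for orange.

Emit:
{"op": "servo_tool", "data": {"plan": [[[2,38,10],[0,0,0],-1],[[2,42,10],[0,0,0],-1],[[2,42,10],[0,0,0],-1],[[2,42,10],[0,0,0],-1],[[2,42,10],[0,0,0],-1],[[2,42,10],[0,0,0],-1],[[2,42,10],[0,0,0],-1],[[2,42,10],[0,0,0],-1],[[2,42,5],[0,0,0],-1],[[2,42,0],[0,0,0],-1],[[2,40,0],[0,0,0],-1],[[0,14,0],[0,0,0],-1]]}}

```text
t: 9.25
tcp_pos: [0.4962, 0.2402, 0.2993]
eef_rot: [-0.001, 0.078, 0.997, -0.0]
ft_force: [-0.6, -0.7, -0.4]
width: 0.0857
```

Emit:
{"op": "servo_tool", "data": {"plan": [[[0,0,0],[0,0,0],-1],[[0,0,0],[0,0,0],-1]]}}

```text
t: 9.45
tcp_pos: [0.4967, 0.2362, 0.3004]
eef_rot: [-0.0, 0.08, 0.997, -0.001]
ft_force: [-1.5, -0.0, 0.1]
width: 0.0854
```

```bash
cat > m4.py <<'E'
from h import *
import sys
c,im,d=shot("wrist",sys.argv[1])
P=cloud(c,d); z=P[...,2]
hsv=cv2.cvtColor(im,cv2.COLOR_RGB2HSV);H,S,V=cv2.split(hsv)
def f(name,m,zz):
    cs=cv2.findContours(m.astype(np.uint8),0,1)[0]
    if not cs: return
    cc=max(cs,key=cv2.contourArea)
    if cv2.contourArea(cc)<60: return
    w=ray(c,cc[:,0,:],zz)[:,:2].astype(np.float32)
    (x,y),r=cv2.minEnclosingCircle(w); e=cv2.fitEllipse(cc)[0]
    print(name,int(cv2.contourArea(cc)),"z",np.median(z[m]).round(4),"xy",round(x,4),round(y,4),"r",round(r,4),"ell",ray(c,e,zz)[0,:2].round(4), "pix",np.round(e))
for name,lo,hi in [("blue",100,125),("orange",4,17),("green",45,80)]:
    m=(H>=lo)&(H<=hi)&(S>140)&(V>40)
    f(name+" cap",m&(z>0.106)&(z<0.12),0.112)
    f(name+" cap(mat)",m&(z>0.097)&(z<0.106),0.103)
    f(name+" disc",m&(z>0.005)&(z<0.016),0.012)
# silver: low saturation, bright at tray height
m=(S<60)&(V>110)&(z>0.012)&(z<0.026)
f("silver",m,0.020)
E
python3 m4.py w4
```

```text
blue disc 11755 z 0.0083 xy 0.5469 0.0077 r 0.0904 ell [0.5429 0.0081] pix [128. 254.]
orange cap 1576 z 0.1119 xy 0.5402 0.2294 r 0.0213 ell [0.5397 0.2298] pix [319. 250.]
orange disc 423 z 0.0116 xy 0.5401 0.2315 r 0.0269 ell [0.5418 0.2305] pix [320. 224.]
green cap 1593 z 0.112 xy 0.5622 0.3762 r 0.0215 ell [0.5621 0.3764] pix [487. 249.]
green cap(mat) 126 z 0.1019 xy 0.5583 0.3723 r 0.0192 ell [0.5697 0.3823] pix [490. 253.]
green disc 338 z 0.0122 xy 0.5635 0.3781 r 0.0263 ell [0.565  0.3793] pix [455. 223.]
silver 3555 z 0.0199 xy 0.5512 0.3033 r 0.0407 ell [0.5504 0.3034] pix [387. 223.]
```

View pics/w4.png

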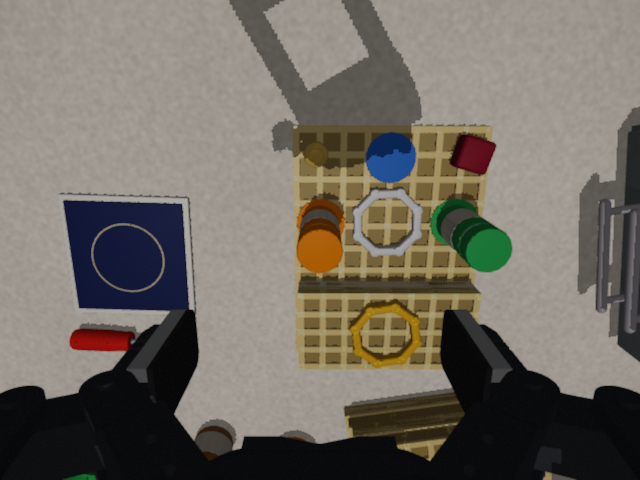

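Wrist view: orange cap at (319,250), measured (0.540, 0.2296). Silver bangle centre is (0.551, 0.303) and the blue disc is clear at (390,157). Now I'll pick up orange.

Emit:
{"op": "servo_tool", "data": {"plan": [[[20,-4,0],[0,0,0],-1],[[20,-3,-15],[0,0,0],-1],[[3,0,-36],[0,0,0],-1],[[0,0,-35],[0,0,0],-1],[[0,0,-35],[0,0,0],-1],[[0,0,-30],[0,0,0],-1],[[0,0,-25],[0,0,0],-1],[[0,0,-20],[0,0,0],-1],[[0,0,-20],[0,0,0],-1],[[0,0,-10],[0,0,0],-1],[[0,0,0],[0,0,0],-1],[[0,0,0],[0,0,0],-1]]}}

```text
t: 10.7
tcp_pos: [0.5403, 0.2296, 0.076]
eef_rot: [0.001, 0.08, 0.997, 0.0]
ft_force: [-0.3, 0.8, 0.3]
width: 0.0855
```

Emit:
{"op": "servo_tool", "data": {"plan": [[[0,0,0],[0,0,0],0],[[0,0,0],[0,0,0],1],[[0,0,0],[0,0,0],1],[[0,0,0],[0,0,0],1],[[0,0,0],[0,0,0],1],[[0,0,0],[0,0,0],1],[[0,0,0],[0,0,0],1]], "grip_force": 40}}

```text
t: 11.4
tcp_pos: [0.5403, 0.2304, 0.0762]
eef_rot: [0.001, 0.08, 0.997, 0.0]
ft_force: [-0.5, -1.4, 5.7]
width: 0.0409
```

Emit:
{"op": "servo_tool", "data": {"plan": [[[0,0,8],[0,0,0],1],[[0,0,20],[0,0,0],1],[[0,0,30],[0,0,0],1],[[0,0,30],[0,0,0],1],[[0,-6,30],[0,0,0],1],[[0,-16,12],[0,0,0],1],[[0,-26,0],[0,0,0],1],[[0,-34,0],[0,0,0],1],[[0,-38,0],[0,0,0],1],[[0,-38,0],[0,0,0],1],[[0,-38,0],[0,0,0],1],[[0,-38,0],[0,0,0],1]]}}

```text
t: 12.6
tcp_pos: [0.5384, -0.0059, 0.2034]
eef_rot: [-0.001, 0.08, 0.997, -0.0]
ft_force: [0.7, -1.1, -1.1]
width: 0.0408
```

Emit:
{"op": "servo_tool", "data": {"plan": [[[0,-38,0],[0,0,0],1],[[0,-38,0],[0,0,0],1],[[0,-38,0],[0,0,0],1],[[0,-38,0],[0,0,0],1],[[0,-38,0],[0,0,0],1],[[1,-38,0],[0,0,0],1],[[1,-30,0],[0,0,0],1],[[1,-18,0],[0,0,0],1],[[0,-9,0],[0,0,0],1],[[0,0,0],[0,0,0],1]]}}

```text
t: 13.6
tcp_pos: [0.5421, -0.2891, 0.2041]
eef_rot: [-0.001, 0.08, 0.997, 0.001]
ft_force: [-0.7, -0.5, -0.9]
width: 0.041
```

Emit:
{"op": "servo_tool", "data": {"plan": [[[0,0,-15],[0,0,0],1],[[0,0,-28],[0,0,0],1],[[0,0,-30],[0,0,0],1],[[0,0,-26],[0,0,0],1],[[0,0,-18],[0,0,0],1],[[0,0,-12],[0,0,0],1],[[0,0,-6],[0,0,0],1],[[0,0,-3],[0,0,0],1],[[0,0,-1],[0,0,0],1],[[0,0,0],[0,0,0],1],[[0,0,0],[0,0,0],1]]}}

```text
t: 14.7
tcp_pos: [0.5434, -0.2891, 0.0673]
eef_rot: [0.001, 0.08, 0.997, -0.0]
ft_force: [0.4, 1.6, 0.8]
width: 0.0404
```

Emit:
{"op": "servo_tool", "data": {"plan": [[[0,0,0],[0,0,0],0.1],[[0,0,0],[0,0,0],-0.3],[[0,0,0],[0,0,0],-1],[[0,0,0],[0,0,0],-1],[[0,0,0],[0,0,0],-1],[[0,0,20],[0,0,0],-1],[[0,0,40],[0,0,0],-1],[[0,0,45],[0,0,0],-1],[[0,20,45],[0,0,0],-1],[[0,40,0],[0,0,0],-1],[[0,45,0],[0,0,0],-1],[[0,45,0],[0,0,0],-1]]}}

```text
t: 15.9
tcp_pos: [0.5426, -0.1377, 0.2166]
eef_rot: [0.001, 0.08, 0.997, -0.0]
ft_force: [0.0, 0.0, 1.0]
width: 0.0853
```

Emit:
{"op": "servo_tool", "data": {"plan": [[[0,45,0],[0,0,0],-1],[[0,45,0],[0,0,0],-1],[[2,45,0],[0,0,0],-1],[[2,45,0],[0,0,0],-1],[[2,45,0],[0,0,0],-1],[[2,45,0],[0,0,0],-1],[[2,45,0],[0,0,0],-1],[[2,45,0],[0,0,0],-1],[[2,45,0],[0,0,0],-1],[[2,45,0],[0,0,0],-1],[[2,40,0],[0,0,0],-1],[[1,20,0],[0,0,0],-1]]}}

```text
t: 17.1
tcp_pos: [0.5608, 0.3748, 0.2151]
eef_rot: [-0.0, 0.078, 0.997, 0.0]
ft_force: [1.3, -1.3, -0.2]
width: 0.0853
```

Emit:
{"op": "servo_tool", "data": {"plan": [[[0,5,0],[0,0,0],-1],[[0,0,0],[0,0,0],-1]]}}

```text
t: 17.3
tcp_pos: [0.5615, 0.3764, 0.2155]
eef_rot: [-0.0, 0.079, 0.997, -0.0]
ft_force: [-0.6, -0.1, 0.8]
width: 0.0854
```

```bash
python3 m4.py w5; python3 -c "
from h import *
shot('scene','s5')"
```

```text
blue disc 3094 z 0.0118 xy 0.4821 0.3164 r 0.0264 ell [0.4816 0.3164] pix [233. 117.]
orange disc 2737 z 0.0118 xy 0.541 0.2317 r 0.0273 ell [0.5403 0.2317] pix [154. 200.]
green cap 2802 z 0.1119 xy 0.5628 0.3781 r 0.0209 ell [0.5625 0.3781] pix [321. 230.]
green cap(mat) 70 z 0.1016 xy 0.5535 0.3795 r 0.0179 ell [0.5674 0.3775] pix [321. 233.]
green disc 509 z 0.0119 xy 0.5637 0.3784 r 0.0263 ell [0.5662 0.3778] pix [321. 203.]
silver 2201 z 0.0197 xy 0.5513 0.3037 r 0.0408 ell [0.5504 0.3036] pix [233. 201.]
```

View pics/s5.png

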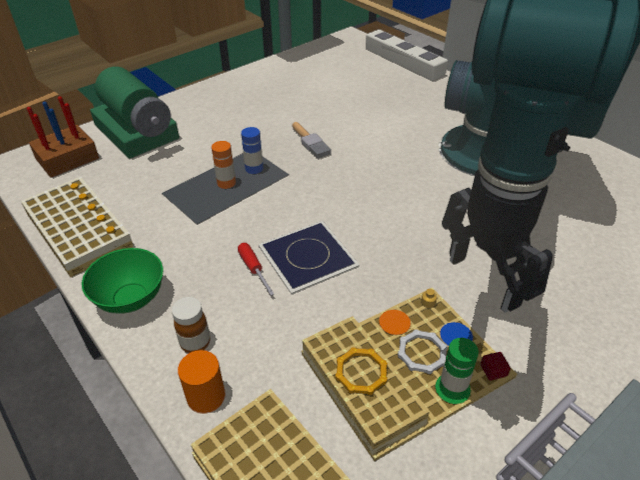

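Orange stands on the mat at (223,165) next to blue at (252,150), and the bangle hasn't moved. Green next.

Emit:
{"op": "servo_tool", "data": {"plan": [[[1,1,-15],[0,0,0],-1],[[0,0,-30],[0,0,0],-1],[[0,0,-30],[0,0,0],-1],[[0,0,-25],[0,0,0],-1],[[0,0,-20],[0,0,0],-1],[[0,0,-15],[0,0,0],-1],[[0,0,-6],[0,0,0],-1],[[0,0,0],[0,0,0],-1],[[0,0,0],[0,0,0],-1]]}}

```text
t: 18.3
tcp_pos: [0.5634, 0.3774, 0.0763]
eef_rot: [0.001, 0.08, 0.997, 0.001]
ft_force: [0.6, -0.5, 0.6]
width: 0.0855
```

Emit:
{"op": "servo_tool", "data": {"plan": [[[0,0,0],[0,0,0],0],[[0,0,0],[0,0,0],1],[[0,0,0],[0,0,0],1],[[0,0,0],[0,0,0],1],[[0,0,0],[0,0,0],1],[[0,0,0],[0,0,0],1],[[0,0,0],[0,0,0],1]], "grip_force": 40}}

```text
t: 19.0
tcp_pos: [0.5632, 0.3776, 0.0762]
eef_rot: [0.001, 0.08, 0.997, 0.001]
ft_force: [0.7, -0.4, 4.7]
width: 0.0404
```

Emit:
{"op": "servo_tool", "data": {"plan": [[[0,0,8],[0,0,0],1],[[0,0,20],[0,0,0],1],[[0,0,30],[0,0,0],1],[[0,0,30],[0,0,0],1],[[0,-6,30],[0,0,0],1],[[0,-16,12],[0,0,0],1],[[0,-26,0],[0,0,0],1],[[0,-34,0],[0,0,0],1],[[0,-38,0],[0,0,0],1],[[0,-38,0],[0,0,0],1],[[0,-38,0],[0,0,0],1],[[0,-38,0],[0,0,0],1]]}}

```text
t: 20.2
tcp_pos: [0.5613, 0.1408, 0.2031]
eef_rot: [-0.002, 0.08, 0.997, -0.001]
ft_force: [1.1, 0.4, -0.7]
width: 0.0407
```

Emit:
{"op": "servo_tool", "data": {"plan": [[[5,-38,0],[0,0,0],1],[[5,-38,0],[0,0,0],1],[[5,-38,0],[0,0,0],1],[[5,-38,0],[0,0,0],1],[[5,-38,0],[0,0,0],1],[[5,-38,0],[0,0,0],1],[[5,-38,0],[0,0,0],1],[[5,-38,0],[0,0,0],1],[[5,-38,0],[0,0,0],1],[[5,-38,0],[0,0,0],1],[[5,-30,0],[0,0,0],1],[[5,-19,0],[0,0,0],1]]}}

```text
t: 21.4
tcp_pos: [0.6207, -0.2888, 0.2025]
eef_rot: [-0.002, 0.081, 0.997, 0.0]
ft_force: [-1.0, -0.7, 0.1]
width: 0.0403
```

Emit:
{"op": "servo_tool", "data": {"plan": [[[0,0,0],[0,0,0],1],[[0,0,0],[0,0,0],1],[[0,0,0],[0,0,0],1]]}}

```text
t: 21.7
tcp_pos: [0.622, -0.2848, 0.2043]
eef_rot: [-0.001, 0.079, 0.997, 0.001]
ft_force: [-0.1, -0.4, -0.2]
width: 0.0401
```

```bash
python3 m4.py w6
```

```text
blue cap(mat) 110 z 0.1011 xy 0.4851 -0.2963 r 0.0099 ell [ 0.4861 -0.2965] pix [258.   2.]
blue disc 6032 z 0.0082 xy 0.5559 -0.0355 r 0.058 ell [ 0.5593 -0.0421] pix [607.  77.]
orange cap(mat) 3701 z 0.1028 xy 0.5441 -0.2899 r 0.0207 ell [ 0.5437 -0.2899] pix [288. 107.]
orange disc 207 z 0.0109 xy 0.7222 -0.5878 r 0.0244 ell [ 0.7285 -0.5912] pix [ 22. 357.]
green disc 90 z 0.0137 xy 0.8978 -0.1126 r 0.0113 ell [ 0.8986 -0.1126] pix [525. 435.]
```

View pics/w6.png

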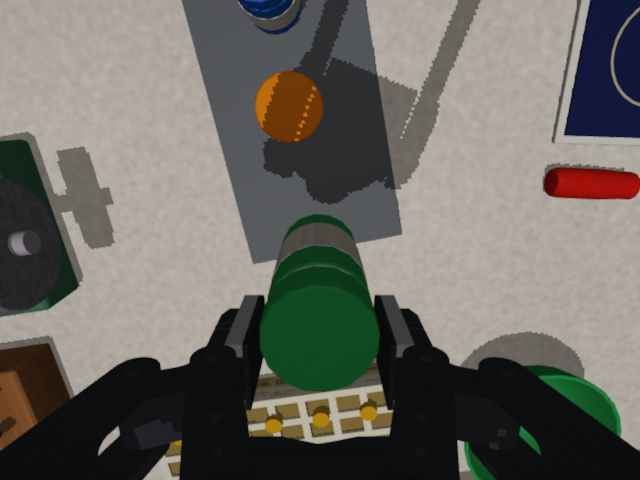

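The wrist view shows orange upright on the mat at (288,107), the mat's back edge at (255,263)–(400,233), and green in the gripper. I'll lower green.

Emit:
{"op": "servo_tool", "data": {"plan": [[[0,0,-15],[0,0,0],1],[[0,0,-28],[0,0,0],1],[[0,0,-30],[0,0,0],1],[[0,0,-26],[0,0,0],1],[[0,0,-18],[0,0,0],1],[[0,0,-12],[0,0,0],1],[[0,0,-6],[0,0,0],1],[[0,0,-3],[0,0,0],1],[[0,0,-1],[0,0,0],1],[[0,0,0],[0,0,0],1],[[0,0,0],[0,0,0],1]]}}

```text
t: 22.85
tcp_pos: [0.6233, -0.2861, 0.0672]
eef_rot: [0.001, 0.08, 0.997, -0.0]
ft_force: [-0.0, -0.5, 1.4]
width: 0.0404
```

Emit:
{"op": "servo_tool", "data": {"plan": [[[0,0,0],[0,0,0],0.1],[[0,0,0],[0,0,0],-0.3],[[0,0,0],[0,0,0],-1],[[0,0,0],[0,0,0],-1],[[0,0,0],[0,0,0],-1],[[0,0,20],[0,0,0],-1],[[0,0,40],[0,0,0],-1],[[0,0,45],[0,0,0],-1],[[0,20,45],[0,0,0],-1],[[-5,40,10],[0,0,0],-1],[[-10,45,10],[0,0,0],-1],[[-10,45,10],[0,0,0],-1]]}}

```text
t: 24.05
tcp_pos: [0.5973, -0.1346, 0.2467]
eef_rot: [0.0, 0.08, 0.997, 0.0]
ft_force: [0.8, 0.2, 0.2]
width: 0.0851
```

Emit:
{"op": "servo_tool", "data": {"plan": [[[-26,29,11],[0,0,0],-1],[[-26,29,11],[0,0,0],-1],[[-26,29,11],[0,0,0],-1],[[-26,29,11],[0,0,0],-1],[[-24,30,10],[0,0,0],-1],[[0,0,0],[0,0,0],-1],[[0,0,0],[0,0,0],-1],[[0,0,0],[0,0,0],-1]]}}

```text
t: 24.85
tcp_pos: [0.4699, 0.0097, 0.2994]
eef_rot: [-0.0, 0.08, 0.997, -0.0]
ft_force: [-0.1, 0.2, -0.9]
width: 0.0854
```

Run:
```python
from h import *
c,im,d=shot("wrist","w7"); shot("scene","s7")
P=cloud(c,d); z=P[...,2]
hsv=cv2.cvtColor(im,cv2.COLOR_RGB2HSV);H,S,V=cv2.split(hsv)
m=((H>105)&(H<135)&(S>100)&(z>0.004)&(z<0.013)&(V<110)).astype(np.uint8)
cc=max(cv2.findContours(m,0,1)[0],key=cv2.contourArea)
w=ray(c,cc[:,0,:],0.008)[:,:2].astype(np.float32); b=cv2.boxPoints(cv2.minAreaRect(w)); print("pad",b,b.mean(0),np.linalg.norm(b-np.roll(b,1,0),axis=1))
fill=np.zeros_like(m); cv2.drawContours(fill,[cc],-1,1,-1); fill=cv2.erode(fill,np.ones((9,9)))
ring=(fill>0)&(V>90)
w=ray(c,np.argwhere(ring)[:,::-1],0.008)[:,:2].astype(np.float32); print("circle",cv2.minEnclosingCircle(w),ring.sum())
```

```text
pad [[ 0.47127396 -0.04681039]
 [ 0.59916645 -0.07141632]
 [ 0.6237796   0.05651371]
 [ 0.4958871   0.08111964]] [0.5475268  0.00485166] [0.13027625 0.13023801 0.13027625 0.13023801]
circle ((0.5480621457099915, 0.004652660805732012), 0.042340368032455444) 482
```

View pics/w7.png

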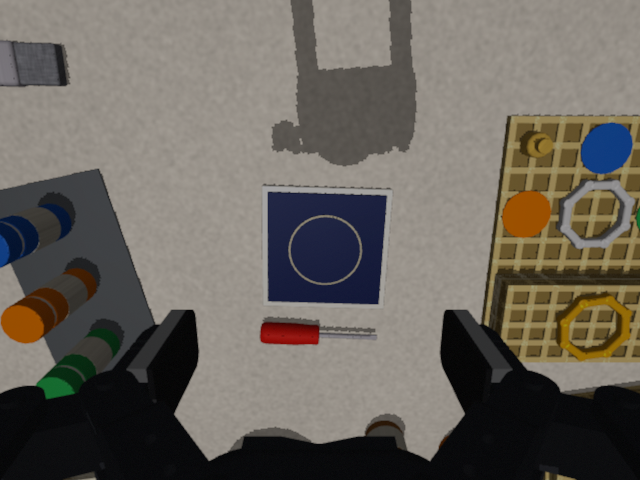

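View pics/s7.png

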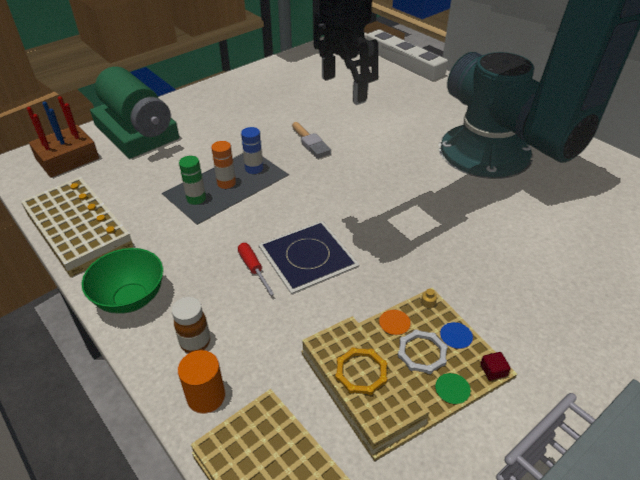

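All three jars stand on the mat in the scene view: green (192,180), orange (223,165), blue (252,150). The pad circle centre measures (0.548, 0.0047) with radius 42 mm, as drawn. Now I'll turn the jaws along the tray's x and go over the bangle's −x side.

Emit:
{"op": "servo_tool", "data": {"plan": [[[4,27,-7],[0,0,-0.142],-1],[[4,27,-7],[0,0,-0.142],-1],[[4,27,-7],[0,0,-0.142],-1],[[4,27,-7],[0,0,-0.142],-1],[[4,27,-7],[0,0,-0.142],-1],[[4,27,-7],[0,0,-0.142],-1],[[4,27,-7],[0,0,-0.142],-1],[[4,27,-7],[0,0,-0.142],-1],[[5,27,-7],[0,0,-0.142],-1],[[6,27,-7],[0,0,-0.142],-1],[[6,28,-7],[0,0,-0.142],-1],[[0,0,0],[0,0,0],-1]]}}

```text
t: 26.15
tcp_pos: [0.5187, 0.3102, 0.2192]
eef_rot: [-0.001, 0.758, 0.652, -0.002]
ft_force: [0.3, -0.9, -0.4]
width: 0.0856
```

Emit:
{"op": "servo_tool", "data": {"plan": [[[0,0,0],[0,0,0],-0.2],[[0,0,0],[0,0,0],-0.2],[[0,0,0],[0,0,0],-0.2],[[0,0,0],[0,0,0],-0.2]]}}

```text
t: 26.55
tcp_pos: [0.5189, 0.3075, 0.2237]
eef_rot: [0.0, 0.759, 0.651, 0.001]
ft_force: [-0.1, -0.5, 0.0]
width: 0.051
```

```bash
python3 m4.py w8
python3 - <<'E'
from h import *
s=arm.get_state(); c=cam("wrist",s); im=cv2.imread("pics/w8.png"); d=np.load("w8.npy"); z=cloud(c,d)[...,2]
hsv=cv2.cvtColor(im,cv2.COLOR_BGR2HSV);H,S,V=cv2.split(hsv)
m=((S<60)&(V>110)&(z>0.014)&(z<0.024)).astype(np.uint8)
cc=max(cv2.findContours(m,0,1)[0],key=cv2.contourArea); hull=cv2.convexHull(cc)
w=ray(c,hull[:,0,:],0.018)[:,:2]; ctr=np.array(cv2.minEnclosingCircle(w.astype(np.float32))[0]); print("ctr",ctr)
v=w-ctr; a=np.arctan2(v[:,1],v[:,0]); r=np.linalg.norm(v,axis=1)
o=np.argsort(a); 
pk=np.sum((r>0.0385)*np.exp(8j*a)); print("corner angle mod45 deg",np.degrees(np.angle(pk))/8, [(round(np.degrees(a[i])),round(r[i]*1000,1)) for i in o])
print(s["joint_pos"],s["width"])
E
```

```text
blue disc 2515 z 0.0108 xy 0.4822 0.3164 r 0.0265 ell [0.4825 0.3169] pix [276. 194.]
orange disc 2237 z 0.0118 xy 0.5412 0.2315 r 0.0273 ell [0.541  0.2321] pix [352. 272.]
green disc 2978 z 0.0119 xy 0.5639 0.3785 r 0.0265 ell [0.564  0.3789] pix [357. 109.]
silver 1783 z 0.0197 xy 0.5512 0.3038 r 0.0408 ell [0.5515 0.3048] pix [354. 198.]
ctr [0.55118269 0.30348429]
corner angle mod45 deg 14.884342764091915 [(-180, np.float64(37.3)), (-170, np.float64(39.9)), (-167, np.float64(40.6)), (-164, np.float64(40.5)), (-159, np.float64(39.3)), (-122, np.float64(40.7)), (-119, np.float64(40.9)), (-116, np.float64(40.3)), (-75, np.float64(40.9)), (-35, np.float64(39.7)), (-32, np.float64(40.5)), (-29, np.float64(40.5)), (11, np.float64(39.8)), (13, np.float64(40.3)), (16, np.float64(40.1)), (56, np.float64(39.9)), (59, np.float64(40.7)), (62, np.float64(40.9)), (63, np.float64(40.6)), (103, np.float64(40.6)), (106, np.float64(40.5)), (111, np.float64(39.3)), (123, np.float64(36.7)), (126, np.float64(36.0)), (172, np.float64(35.9))]
[ 4.41206021e-01  2.04159514e-01  1.21985195e+00 -1.36662562e-04
  1.71659835e+00  5.92941628e-01] 0.0509809454733039
```

View pics/w8.png

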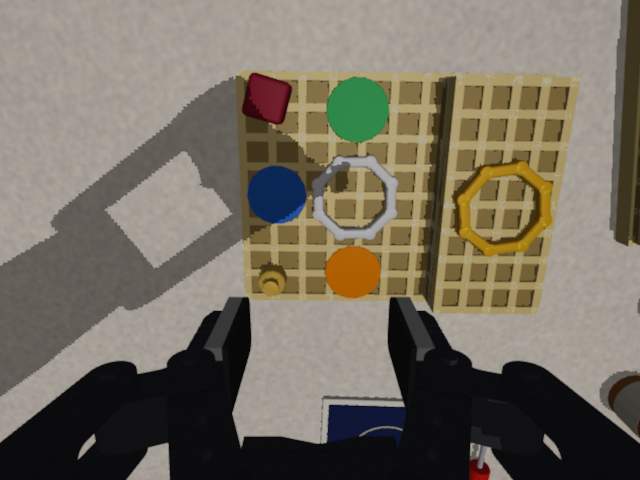

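Wrist view: bangle centre at (354,198), measured (0.5512, 0.3035). Its −x side faces 172°, matching the jaw direction. The TCP is already over the −x bar, so I'll descend with the fingers partly closed.

Emit:
{"op": "servo_tool", "data": {"plan": [[[0,0,-15],[0,0,0],0.3],[[0,0,-30],[0,0,0],0.3],[[0,0,-35],[0,0,0],0.3],[[0,0,-35],[0,0,0],0.3],[[0,0,-25],[0,0,0],0.3],[[0,0,-15],[0,0,0],0.3],[[0,0,-8],[0,0,0],0.3],[[0,0,0],[0,0,0],0.3],[[0,0,0],[0,0,0],0.3]]}}

```text
t: 27.5
tcp_pos: [0.5195, 0.3087, 0.0615]
eef_rot: [0.0, 0.758, 0.652, 0.001]
ft_force: [0.6, -0.4, 0.4]
width: 0.0296
```

Run:
```python
from h import *
s=arm.get_state(); print(s["tcp_pos"],s["width"])
shot("wrist","w9"); shot("scene","s9")
im=cv2.imread("pics/s9.png"); cv2.imwrite("pics/s9c.png",cv2.resize(im[250:430,300:520],None,fx=3,fy=3))
```

```text
[0.51954868 0.30871598 0.06149002] 0.029646400116278296
```

View pics/w9.png

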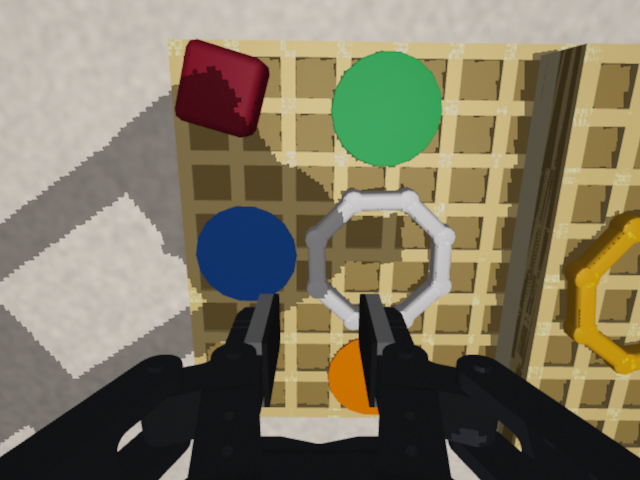

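View pics/s9c.png

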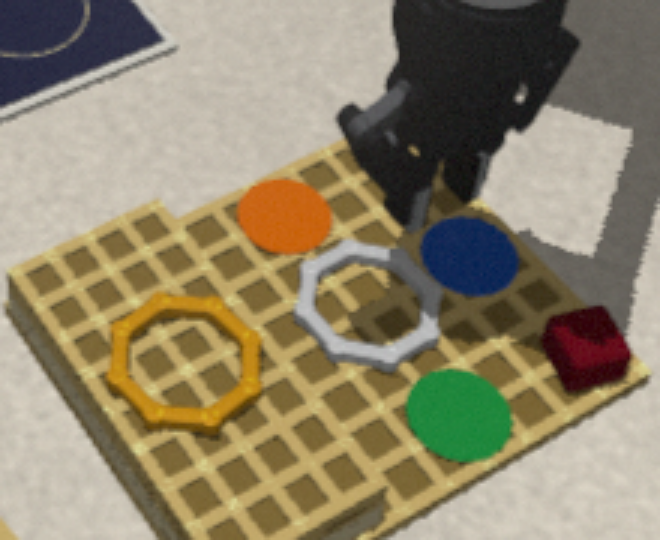

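The fingers straddle the line of the bangle's −x bar: bar at x≈318 px, finger gap centred at 318. I'll continue down.

Emit:
{"op": "servo_tool", "data": {"plan": [[[0,0,-12],[0,0,0],0.3],[[0,0,-10],[0,0,0],0.3],[[0,0,-5],[0,0,0],0.3],[[0,0,-2],[0,0,0],0.3],[[0,0,0],[0,0,0],0.3],[[0,0,0],[0,0,0],0.3]]}}

```text
t: 28.2
tcp_pos: [0.5188, 0.3083, 0.0312]
eef_rot: [0.0, 0.758, 0.652, 0.0]
ft_force: [0.1, -0.2, -0.0]
width: 0.0299
```

Emit:
{"op": "servo_tool", "data": {"plan": [[[0,0,0],[0,0,0],0.6],[[0,0,0],[0,0,0],1],[[0,0,0],[0,0,0],1],[[0,0,0],[0,0,0],1],[[0,0,0],[0,0,0],1],[[0,0,0],[0,0,0],1]], "grip_force": 60}}

```text
t: 28.8
tcp_pos: [0.5186, 0.3083, 0.0311]
eef_rot: [0.0, 0.758, 0.652, 0.0]
ft_force: [0.5, -0.1, 0.3]
width: -0.0002
```

The fingers shut on nothing, so I'll look.

Run:
```python
from h import *
s=arm.get_state(); print(s["tcp_pos"],s["width"])
shot("wrist","w10"); shot("scene","s10")
im=cv2.imread("pics/s10.png"); cv2.imwrite("pics/s10c.png",cv2.resize(im[250:430,300:520],None,fx=3,fy=3))
```

```text
[0.51863521 0.30826285 0.03105772] -0.00022174821164175573
```

View pics/w10.png

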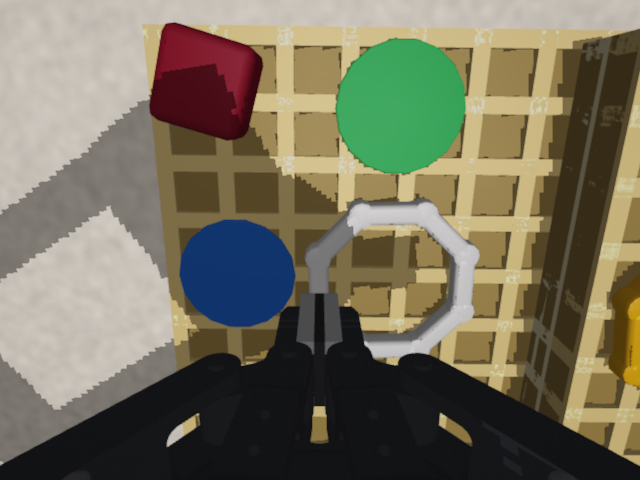

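View pics/s10c.png

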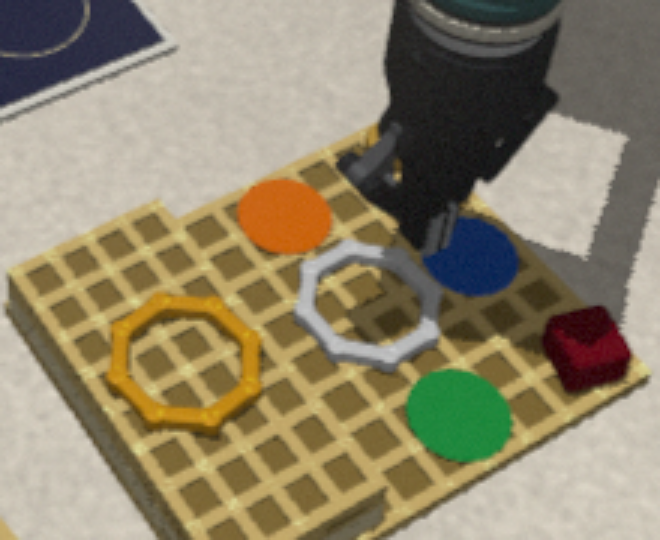

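Run:
```python
from h import *
s=arm.get_state(); c=cam("wrist",s); d=np.load("w10.npy"); P=cloud(c,d)
for v in range(285,330,4): print(v,[P[v,u].round(4).tolist() for u in (308,330)])
# near-finger closest-to-bangle: lowest z of points within fingers (dark)
c2=cam("scene"); P2=cloud(c2,np.load("s10.npy")); im=cv2.imread("pics/s10.png")
for v in range(326,344,2): print(v,[(u,P2[v,u].round(3).tolist(),im[v,u].tolist()) for u in (440,446)])
```

```text
285 [[0.5145, 0.3091, 0.0183], [0.5239, 0.3027, 0.0067]]
289 [[0.5142, 0.307, 0.0177], [0.5236, 0.3007, 0.0068]]
293 [[0.5128, 0.3001, 0.0066], [0.5233, 0.2984, 0.0065]]
297 [[0.5172, 0.32, 0.0552], [0.5249, 0.3186, 0.0546]]
301 [[0.5174, 0.3205, 0.0596], [0.5248, 0.3187, 0.058]]
305 [[0.5174, 0.3205, 0.0626], [0.5248, 0.319, 0.0617]]
309 [[0.5174, 0.3202, 0.0651], [0.5247, 0.319, 0.0647]]
313 [[0.5175, 0.3202, 0.068], [0.5246, 0.3191, 0.0678]]
317 [[0.5176, 0.3202, 0.0708], [0.5246, 0.3193, 0.071]]
321 [[0.5176, 0.3199, 0.0728], [0.5245, 0.3194, 0.0739]]
325 [[0.5177, 0.3203, 0.0761], [0.5244, 0.319, 0.0756]]
329 [[0.5178, 0.3203, 0.0787], [0.5244, 0.3194, 0.0789]]
326 [(440, [0.531, 0.312, 0.073], [22, 20, 21]), (446, [0.526, 0.319, 0.076], [69, 68, 69])]
328 [(440, [0.532, 0.314, 0.071], [25, 23, 26]), (446, [0.523, 0.318, 0.068], [61, 60, 62])]
330 [(440, [0.529, 0.312, 0.062], [24, 28, 26]), (446, [0.522, 0.319, 0.062], [47, 47, 49])]
332 [(440, [0.53, 0.314, 0.058], [35, 35, 35]), (446, [0.522, 0.32, 0.058], [37, 32, 32])]
334 [(440, [0.499, 0.296, 0.01], [66, 72, 75]), (446, [0.493, 0.303, 0.011], [84, 40, 16])]
336 [(440, [0.504, 0.3, 0.012], [63, 67, 73]), (446, [0.496, 0.306, 0.011], [81, 37, 9])]
338 [(440, [0.504, 0.301, 0.008], [53, 68, 77]), (446, [0.499, 0.309, 0.012], [83, 41, 23])]
340 [(440, [0.517, 0.31, 0.023], [89, 90, 92]), (446, [0.503, 0.312, 0.013], [88, 42, 21])]
342 [(440, [0.517, 0.31, 0.018], [97, 99, 98]), (446, [0.507, 0.315, 0.014], [87, 41, 21])]
```

Both cameras put the shut fingertips at z≈0.055 with the TCP reading 0.031. The tips therefore sit about 24 mm *behind* the reported TCP, not 17 mm ahead, which also explains the jars being gripped near their caps. I'll open and measure the tip height again at this opening before going lower.

Emit:
{"op": "servo_tool", "data": {"plan": [[[0,0,0],[0,0,0],0.3],[[0,0,0],[0,0,0],0.3],[[0,0,0],[0,0,0],0.3],[[0,0,0],[0,0,0],0.3]]}}

```text
t: 29.3
tcp_pos: [0.5186, 0.3083, 0.031]
eef_rot: [0.0, 0.758, 0.652, 0.0]
ft_force: [-0.1, 0.1, -0.9]
width: 0.0302
```

```bash
cat > tip.py <<'E'
from h import *
import sys
print("tip_extent",arm.tip_extent)
t=sys.argv[1]
c,im,d=shot("wrist",t); s=arm.get_state(); P=cloud(c,d)
dark=(im.max(2)<90)&(P[...,2]>s["tcp_pos"][2]-0.03)&(np.linalg.norm(P[...,:2]-s["tcp_pos"][:2],axis=2)<0.045)
z=P[...,2][dark]; print("tcp",np.round(s["tcp_pos"],4),"finger z low pct",np.nanpercentile(z,[0,1,5]),dark.sum())
yx=np.argwhere(dark); print("top row of fingers",yx[:,0].min())
E
python3 tip.py w11
```

```text
tip_extent 0.017
tcp [0.5186 0.3083 0.031 ] finger z low pct [0.00462707 0.00608477 0.00696934] 46793
top row of fingers 183
```

View pics/w11.png

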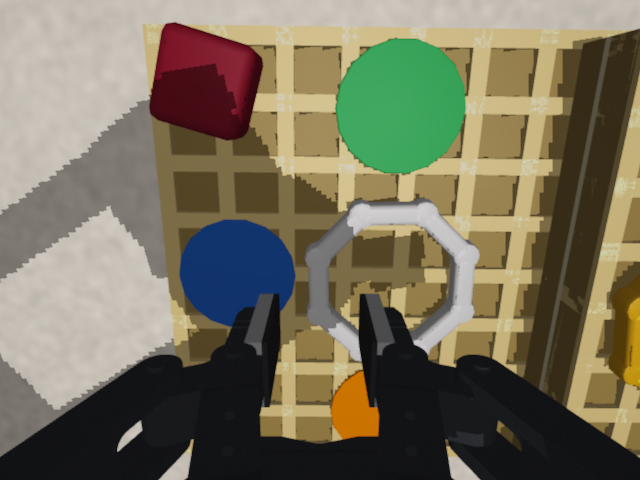

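Emit:
{"op": "servo_tool", "data": {"plan": [[[0,0,-8],[0,0,0],0.3],[[0,0,-9],[0,0,0],0.3],[[0,0,-6],[0,0,0],0.3],[[0,0,-2],[0,0,0],0.3],[[0,0,0],[0,0,0],0.3],[[0,0,0],[0,0,0],0.3]]}}

```text
t: 29.95
tcp_pos: [0.5187, 0.3083, 0.0061]
eef_rot: [0.0, 0.758, 0.652, 0.0]
ft_force: [0.2, -0.4, -0.9]
width: 0.0299
```

```bash
cat > tip2.py <<'E'
from h import *
import sys
t=sys.argv[1]
c,im,d=shot("wrist",t); s=arm.get_state(); P=cloud(c,d); print(s["tcp_pos"],s["width"])
for u in range(240,400,6):
  col=P[270:420,u]; g=im[270:420,u].max(1)
  ok=np.where((col[:,2]>0.022)&(np.abs(col[:,1]-s["tcp_pos"][1])<0.016)&(g<120))[0]
  if len(ok): print(u,ok[0]+270,col[ok[0]].round(4))
_,im2,d2=shot("scene",t+"s"); P2=cloud(cam("scene"),d2)
b=cv2.cvtColor(im2,cv2.COLOR_RGB2BGR); cv2.imwrite(f"pics/{t}c.png",cv2.resize(b[250:430,300:520],None,fx=3,fy=3))
E
python3 tip2.py w12
```

```text
[0.51891887 0.30843124 0.00637594] 0.02971220414478376
240 311 [0.493  0.3196 0.033 ]
246 307 [0.4949 0.3198 0.0308]
252 307 [0.4966 0.3188 0.0293]
258 297 [0.4998 0.3229 0.0306]
264 294 [0.5017 0.3228 0.0285]
270 294 [0.5037 0.3223 0.028 ]
276 294 [0.5059 0.322  0.0281]
360 294 [0.5358 0.3174 0.0279]
366 294 [0.538  0.3171 0.0279]
372 294 [0.5403 0.3157 0.0258]
378 295 [0.5421 0.3166 0.0291]
384 307 [0.5437 0.3118 0.0297]
390 307 [0.5458 0.3117 0.03  ]
396 310 [0.5475 0.3116 0.0328]
```

View pics/w12c.png

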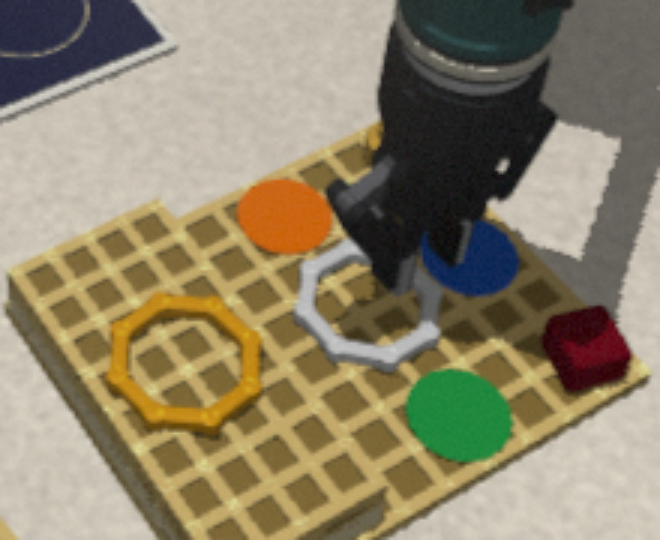

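View pics/w12.png

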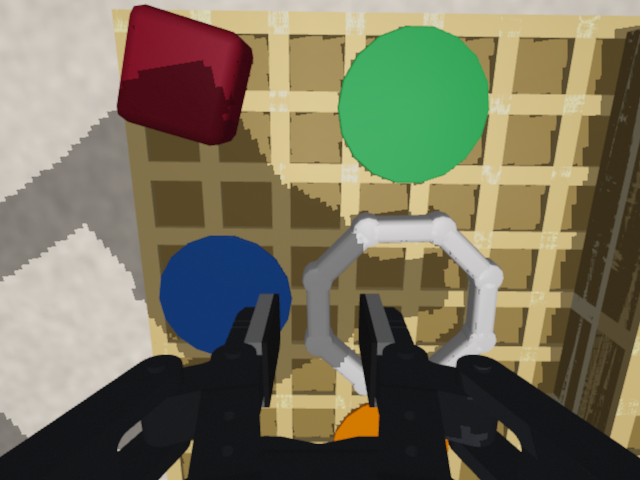

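Confirmed: tips are at z≈0.028 with the TCP at 0.006, and the bar is centred between the pads. I'll go 13 mm further, in small steps.

Emit:
{"op": "servo_tool", "data": {"plan": [[[0,0,-4],[0,0,0],0.3],[[0,0,-4],[0,0,0],0.3],[[0,0,-3],[0,0,0],0.3],[[0,0,-1],[0,0,0],0.3],[[0,0,-1],[0,0,0],0.3],[[0,0,0],[0,0,0],0.3],[[0,0,0],[0,0,0],0.3]]}}

```text
t: 30.75
tcp_pos: [0.5185, 0.3082, -0.0057]
eef_rot: [0.0, 0.758, 0.652, -0.0]
ft_force: [-3.1, -1.2, 6.8]
width: 0.0297
```

Emit:
{"op": "servo_tool", "data": {"plan": [[[0,0,0],[0,0,0],0.5],[[0,0,0],[0,0,0],0.7],[[0,0,0],[0,0,0],1],[[0,0,0],[0,0,0],1],[[0,0,0],[0,0,0],1],[[0,0,0],[0,0,0],1]], "grip_force": 60}}

```text
t: 31.35
tcp_pos: [0.5184, 0.3092, -0.005]
eef_rot: [-0.001, 0.758, 0.652, 0.001]
ft_force: [-3.6, 0.0, 8.4]
width: 0.0074
```

Width is 7.4 mm, so the bar is gripped, with the outer tip resting lightly on the disc. Lifting gently.

Emit:
{"op": "servo_tool", "data": {"plan": [[[0,0,4],[0,0,0],1],[[0,0,6],[0,0,0],1],[[0,0,10],[0,0,0],1],[[0,0,15],[0,0,0],1],[[0,0,20],[0,0,0],1],[[0,0,25],[0,0,0],1],[[0,0,20],[0,0,0],1],[[0,0,0],[0,0,0],1],[[0,0,0],[0,0,0],1]]}}

```text
t: 32.25
tcp_pos: [0.519, 0.3084, 0.0938]
eef_rot: [0.0, 0.758, 0.652, 0.001]
ft_force: [-0.1, -0.6, -1.6]
width: 0.0069
```

```bash
cat > ring.py <<'E'
from h import *
import sys
t=sys.argv[1]
c,im,d=shot("wrist",t); s=arm.get_state(); P=cloud(c,d); print(s["tcp_pos"],s["width"])
_,im2,d2=shot("scene",t+"s"); c2=cam("scene"); P2=cloud(c2,d2)
for n,P_,I in (("wrist",P,im),("scene",P2,im2)):
    hsv=cv2.cvtColor(I,cv2.COLOR_RGB2HSV); z=P_[...,2]
    lo=float(sys.argv[2]); hi=float(sys.argv[3])
    m=(hsv[...,1]<60)&(hsv[...,2]>95)&(z>lo)&(z<hi)&(np.linalg.norm(P_[...,:2]-s["tcp_pos"][:2],axis=2)<0.11)
    k,lab,st,ce=cv2.connectedComponentsWithStats(m.astype(np.uint8)); i=1+np.argmax(st[1:,4]); m=lab==i
    q=P_[m]; A=np.c_[q[:,:2],np.ones(len(q))]; co,*_=np.linalg.lstsq(A,q[:,2],rcond=None)
    cc=max(cv2.findContours(m.astype(np.uint8),0,1)[0],key=cv2.contourArea)
    x=cv2.minEnclosingCircle(q[:,:2].astype(np.float32)); print(n,m.sum(),"circ",x,"z med",np.median(q[:,2]),"slope",co[:2].round(3))
E
python3 ring.py w13 0.07 0.15
```

```text
[0.51823845 0.30801271 0.09242874] 0.007247558677858988
wrist 9530 circ ((0.5518295764923096, 0.3028452396392822), 0.04074091091752052) z med 0.11849644097848624 slope [-0.002 -0.008]
scene 718 circ ((0.5515525341033936, 0.3011668622493744), 0.041706863790750504) z med 0.11692252089494826 slope [-0.008 -0.002]
```

View pics/w13.png

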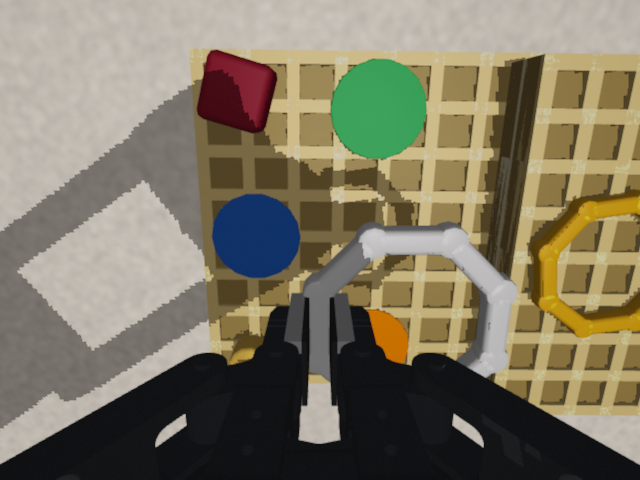

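View pics/w13s.png

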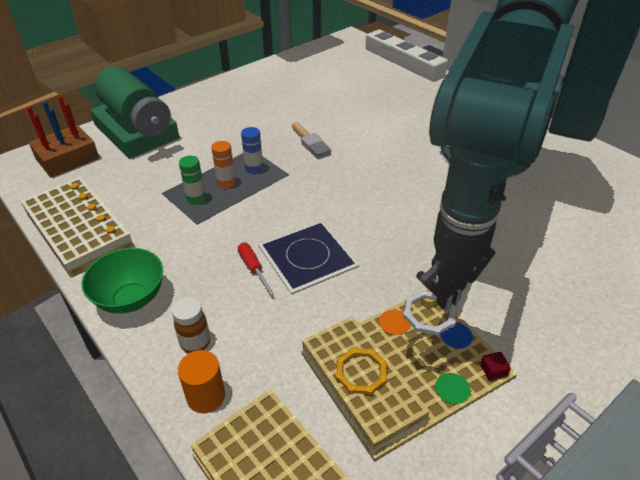

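The ring is held flat (slope <0.01) with its centre at (0.552, 0.303) and top at z 0.1185. I'll carry it to the pad.

Emit:
{"op": "servo_tool", "data": {"plan": [[[0,-8,0],[0,0,0],1],[[0,-18,0],[0,0,0],1],[[0,-28,0],[0,0,0],1],[[-1,-34,0],[0,0,0],1],[[-1,-34,0],[0,0,0],1],[[-1,-34,0],[0,0,0],1],[[-1,-34,0],[0,0,0],1],[[0,-34,0],[0,0,0],1],[[0,-32,0],[0,0,0],1],[[0,-24,0],[0,0,0],1],[[0,-12,0],[0,0,0],1],[[0,-6,0],[0,0,0],1]]}}

```text
t: 33.55
tcp_pos: [0.514, 0.0087, 0.0926]
eef_rot: [-0.0, 0.759, 0.651, -0.0]
ft_force: [-1.2, 0.1, -1.3]
width: 0.0072
```

Emit:
{"op": "servo_tool", "data": {"plan": [[[0,0,-10],[0,0,0],1],[[0,0,-20],[0,0,0],1],[[0,0,-20],[0,0,0],1],[[0,0,-15],[0,0,0],1],[[0,0,-5],[0,0,0],1],[[0,0,0],[0,0,0],1],[[0,0,0],[0,0,0],1],[[0,0,0],[0,0,0],1]]}}

```text
t: 34.35
tcp_pos: [0.5155, 0.0105, 0.0241]
eef_rot: [0.001, 0.758, 0.652, 0.001]
ft_force: [0.4, -0.2, -0.4]
width: 0.0072
```

```bash
python3 ring.py w14 0.03 0.08
python3 - <<'E'
from h import *
s=arm.get_state(); c=cam("wrist",s); im=cv2.imread("pics/w14.png"); hsv=cv2.cvtColor(im,cv2.COLOR_BGR2HSV); P=cloud(c,np.load("w14.npy"))
H,S,V=cv2.split(hsv); z=P[...,2]
m=(S<90)&(V>90)&(z>0.003)&(z<0.013)&(np.linalg.norm(P[...,:2]-[0.548,0.005],axis=2)<0.055)
q=P[m]; print(m.sum(), cv2.minEnclosingCircle(q[:,:2].astype(np.float32)))
E
```

```text
[0.51551465 0.01038699 0.02414978] 0.007504628614240563
wrist 10726 circ ((0.548189103603363, 0.004979249555617571), 0.040981125086545944) z med 0.04874380781417163 slope [ 0.    -0.014]
scene 379 circ ((0.548704981803894, 0.004241503309458494), 0.0415169894695282) z med 0.048203628820160827 slope [ 0.005 -0.004]
1838 ((0.5541242361068726, 0.004360837396234274), 0.04820021241903305)
```

View pics/w14.png

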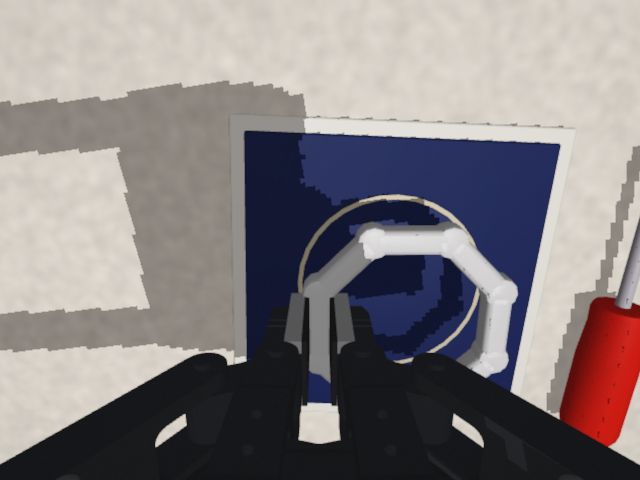

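Both views place the ring at (0.548, 0.005), on the pad centre. Lowering 30 mm.

Emit:
{"op": "servo_tool", "data": {"plan": [[[0,0,-10],[0,0,0],1],[[0,0,-10],[0,0,0],1],[[0,0,-5],[0,0,0],1],[[0,0,-3],[0,0,0],1],[[0,0,-1],[0,0,0],1],[[0,0,-1],[0,0,0],1],[[0,0,0],[0,0,0],1],[[0,0,0],[0,0,0],1]]}}

```text
t: 35.25
tcp_pos: [0.5149, 0.0103, -0.0067]
eef_rot: [0.0, 0.758, 0.652, 0.0]
ft_force: [-0.7, 1.2, -0.9]
width: 0.0071
```

Emit:
{"op": "servo_tool", "data": {"plan": [[[0,0,-1],[0,0,0],1],[[0,0,0],[0,0,0],1],[[0,0,0],[0,0,0],0.7],[[0,0,0],[0,0,0],0.4],[[0,0,0],[0,0,0],0.3],[[0,0,0],[0,0,0],0.3],[[0,0,0],[0,0,0],0.3]]}}

```text
t: 35.95
tcp_pos: [0.5146, 0.0103, -0.0081]
eef_rot: [-0.0, 0.758, 0.652, -0.0]
ft_force: [0.7, -0.2, 0.3]
width: 0.0298
```

Emit:
{"op": "servo_tool", "data": {"plan": [[[0,0,5],[0,0,0],0.3],[[0,0,15],[0,0,0],0.3],[[0,0,30],[0,0,0],0.3],[[0,0,40],[0,0,0],0.3],[[0,0,45],[0,0,0],0.3],[[0,0,45],[0,0,0],0.3],[[0,0,30],[0,0,0],0.3],[[0,0,0],[0,0,0],0.3],[[0,0,0],[0,0,0],0.3]]}}

```text
t: 36.85
tcp_pos: [0.515, 0.0103, 0.2031]
eef_rot: [0.001, 0.758, 0.652, 0.001]
ft_force: [-0.4, 0.4, -0.2]
width: 0.0301
```

```bash
python3 ring.py w15 0.012 0.03
```

```text
[0.5141622  0.01032304 0.20131271] 0.029825732463348405
wrist 2553 circ ((0.5480153560638428, 0.004276987165212631), 0.040947992354631424) z med 0.01772613140947016 slope [-0.  0.]
scene 413 circ ((0.548052191734314, 0.004672633484005928), 0.041381560266017914) z med 0.017252246554026796 slope [-0.004 -0.   ]
```

View pics/w15.png

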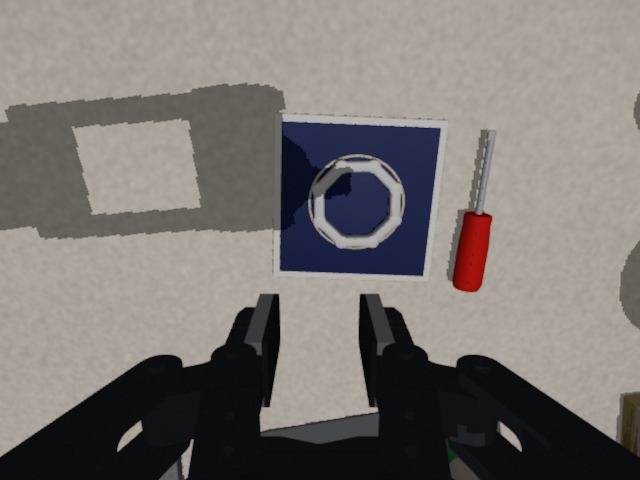

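View pics/w15s.png

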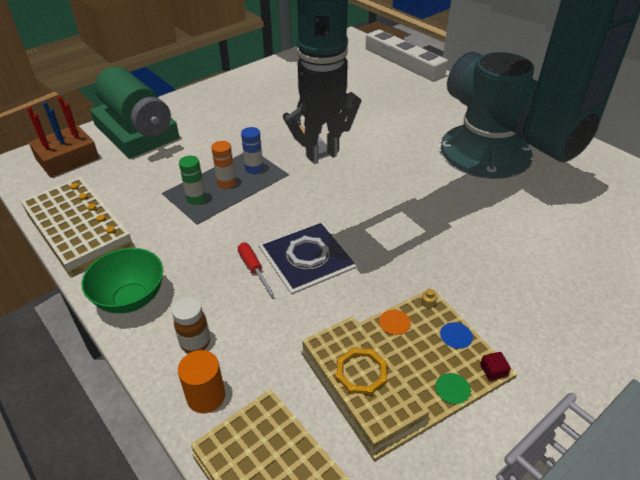

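The silver bangle lies flat inside the pale circle, centre within 1 mm by both views, and all three jars are still on the mat. Now back to the jars with the jaws along y again.

Emit:
{"op": "servo_tool", "data": {"plan": [[[-2,-26,9],[0,0,0.142],-1],[[-2,-27,9],[0,0,0.142],-1],[[-2,-27,9],[0,0,0.142],-1],[[-2,-27,9],[0,0,0.142],-1],[[-2,-27,9],[0,0,0.142],-1],[[-1,-27,9],[0,0,0.142],-1],[[-1,-27,9],[0,0,0.142],-1],[[-1,-28,9],[0,0,0.142],-1],[[-1,-28,9],[0,0,0.142],-1],[[-1,-28,9],[0,0,0.142],-1],[[0,-28,9],[0,0,0.142],-1],[[0,0,0],[0,0,0],-1]]}}

```text
t: 38.15
tcp_pos: [0.499, -0.2928, 0.2991]
eef_rot: [-0.001, 0.081, 0.997, 0.0]
ft_force: [0.6, 0.5, 0.2]
width: 0.0854
```

Emit:
{"op": "servo_tool", "data": {"plan": [[[0,0,0],[0,0,0],-1],[[0,0,0],[0,0,0],-1]]}}

```text
t: 38.35
tcp_pos: [0.4994, -0.2887, 0.2994]
eef_rot: [-0.001, 0.08, 0.997, 0.001]
ft_force: [-0.2, 0.4, 0.4]
width: 0.0852
```

```bash
python3 m4.py w16; python3 -c "
from h import *
print(arm.get_state()['joint_pos'])"
```

```text
blue cap(mat) 1747 z 0.1029 xy 0.4652 -0.2941 r 0.0206 ell [ 0.465  -0.2939] pix [305. 162.]
blue disc 12698 z 0.0083 xy 0.5467 0.0013 r 0.0906 ell [ 0.5452 -0.0038] pix [584. 184.]
orange cap(mat) 1517 z 0.1029 xy 0.5432 -0.2898 r 0.0215 ell [ 0.5429 -0.2899] pix [324. 248.]
green cap(mat) 1259 z 0.1029 xy 0.6222 -0.2861 r 0.0212 ell [ 0.6219 -0.2856] pix [341. 325.]
green disc 61 z 0.0111 xy 0.6149 -0.2851 r 0.0181 ell [ 0.6482 -0.2874] pix [339. 307.]
silver 3769 z 0.018 xy 0.5472 0.0027 r 0.0403 ell [0.5464 0.0028] pix [595. 185.]
[-6.22390590e-01  1.49991774e-01  1.13293076e+00  4.60031558e-04
  1.86112936e+00 -2.03366075e+00]
```

View pics/w16.png

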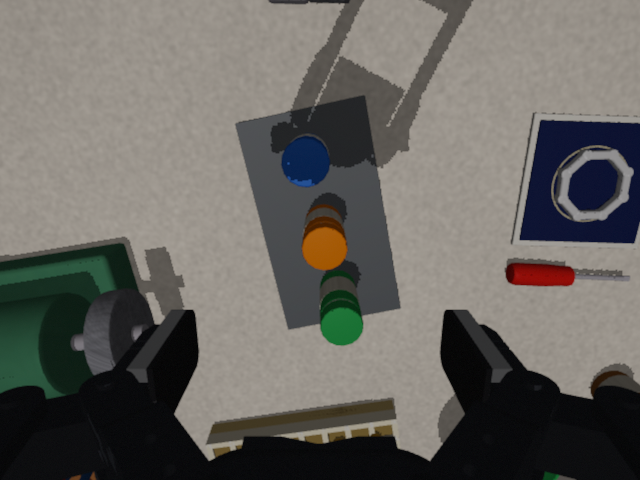

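Wrist view: green cap at (341,325) → (0.622,−0.286), orange → (0.543,−0.290), blue → (0.465,−0.294). I'll take green first, gripping lower this time.

Emit:
{"op": "servo_tool", "data": {"plan": [[[40,1,-30],[0,0,0],-1],[[40,1,-30],[0,0,0],-1],[[40,1,-30],[0,0,0],-1],[[3,0,0],[0,0,0],-1],[[0,0,-40],[0,0,0],-1],[[0,0,-40],[0,0,0],-1],[[0,0,-35],[0,0,0],-1],[[0,0,-25],[0,0,0],-1],[[0,0,-20],[0,0,0],-1],[[0,0,-10],[0,0,0],-1],[[0,0,0],[0,0,0],-1],[[0,0,0],[0,0,0],-1]]}}

```text
t: 39.6
tcp_pos: [0.6232, -0.2868, 0.0428]
eef_rot: [0.001, 0.08, 0.997, -0.0]
ft_force: [0.5, -0.6, -0.3]
width: 0.0851
```

Emit:
{"op": "servo_tool", "data": {"plan": [[[0,0,0],[0,0,0],0],[[0,0,0],[0,0,0],1],[[0,0,0],[0,0,0],1],[[0,0,0],[0,0,0],1],[[0,0,0],[0,0,0],1],[[0,0,0],[0,0,0],1],[[0,0,0],[0,0,0],1]], "grip_force": 40}}

```text
t: 40.3
tcp_pos: [0.6232, -0.287, 0.0423]
eef_rot: [0.001, 0.08, 0.997, -0.0]
ft_force: [0.2, 1.8, 5.5]
width: 0.0411
```

Emit:
{"op": "servo_tool", "data": {"plan": [[[0,0,8],[0,0,0],1],[[0,0,20],[0,0,0],1],[[0,0,30],[0,0,0],1],[[0,0,35],[0,0,0],1],[[0,6,35],[0,0,0],1],[[0,16,22],[0,0,0],1],[[-2,26,0],[0,0,0],1],[[-3,34,0],[0,0,0],1],[[-4,38,0],[0,0,0],1],[[-5,38,0],[0,0,0],1],[[-5,38,0],[0,0,0],1],[[-5,38,0],[0,0,0],1]]}}

```text
t: 41.5
tcp_pos: [0.5976, -0.0513, 0.1901]
eef_rot: [-0.001, 0.08, 0.997, 0.0]
ft_force: [1.0, 0.3, -0.9]
width: 0.041
```

Emit:
{"op": "servo_tool", "data": {"plan": [[[-5,38,0],[0,0,0],1],[[-5,38,0],[0,0,0],1],[[-5,38,0],[0,0,0],1],[[-5,38,0],[0,0,0],1],[[-5,38,0],[0,0,0],1],[[-4,38,0],[0,0,0],1],[[-4,38,0],[0,0,0],1],[[-4,38,0],[0,0,0],1],[[-3,38,0],[0,0,0],1],[[0,38,0],[0,0,0],1],[[0,32,0],[0,0,0],1],[[0,18,0],[0,0,0],1]]}}

```text
t: 42.7
tcp_pos: [0.5574, 0.3797, 0.1895]
eef_rot: [-0.001, 0.079, 0.997, -0.0]
ft_force: [-0.4, 0.3, -1.1]
width: 0.041
```

Emit:
{"op": "servo_tool", "data": {"plan": [[[0,0,-25],[0,0,0],1],[[0,0,-35],[0,0,0],1],[[0,0,-25],[0,0,0],1],[[0,0,-15],[0,0,0],1],[[0,0,-5],[0,0,0],1],[[0,0,0],[0,0,0],1],[[0,0,0],[0,0,0],1]]}}

```text
t: 43.4
tcp_pos: [0.5596, 0.3777, 0.088]
eef_rot: [0.001, 0.08, 0.997, 0.001]
ft_force: [0.1, 0.5, -0.3]
width: 0.0411
```

```bash
cat > held.py <<'E'
from h import *
import sys
t,col=sys.argv[1:3]
s0=arm.get_state(); print(np.round(s0["tcp_pos"],4))
R_={"blue":(100,125),"orange":(4,17),"green":(45,80)}[col]
for n in ("wrist","scene"):
    c,im,d=shot(n,t+n[0]); P=cloud(c,d); z=P[...,2]
    H,S,V=cv2.split(cv2.cvtColor(im,cv2.COLOR_RGB2HSV)); m=(H>=R_[0])&(H<=R_[1])&(S>140)&(V>40)
    near=np.linalg.norm(P[...,:2]-s0["tcp_pos"][:2],axis=2)<0.06
    zt=np.nanpercentile(z[m&near],97); cap=m&near&(z>zt-0.006)&(z<zt+.004); q=P[cap]
    x=cv2.minEnclosingCircle(q[:,:2].astype(np.float32)); print(n,"cap z",zt.round(4),"circ",np.round(x[0],4),round(x[1],4),cap.sum())
    dm=m&near&(z>0.008)&(z<0.016); q=P[dm]
    if len(q)>30:
        x=cv2.minEnclosingCircle(q[:,:2].astype(np.float32)); print("   disc",np.round(x[0],4),round(x[1],4),dm.sum())
    b=cv2.cvtColor(im,cv2.COLOR_RGB2BGR)
    if n=="scene": cv2.imwrite(f"pics/{t}c.png",cv2.resize(b[250:430,300:520],None,fx=3,fy=3))
E
python3 held.py w17 green
```

```text
[0.5596 0.3777 0.088 ]
wrist cap z 0.1494 circ [0.5605 0.3786] 0.0216 14869
   disc [0.5633 0.3783] 0.0266 2035
scene cap z 0.1503 circ [0.5635 0.3753] 0.0217 396
   disc [0.5647 0.3772] 0.027 643
```

View pics/w17c.png

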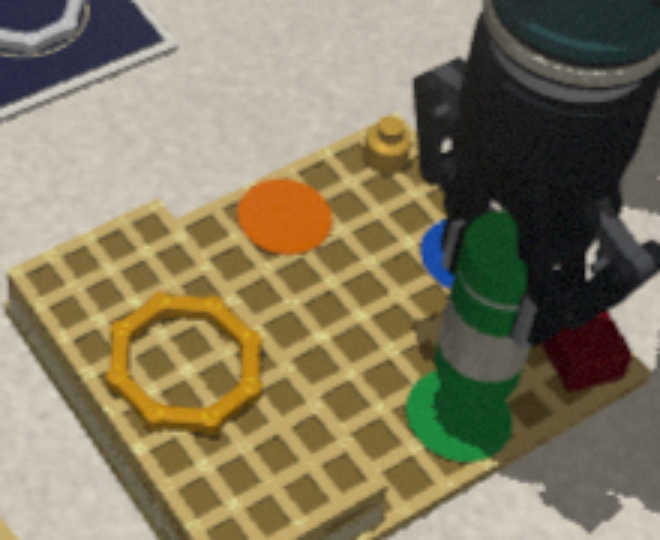

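View pics/w17w.png

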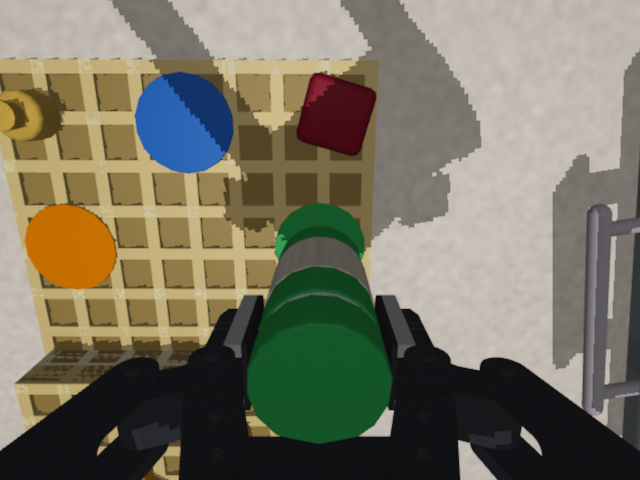

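Green is about 4 mm short in x (cap x 0.5605 vs disc 0.5635). I'll correct that and lower.

Emit:
{"op": "servo_tool", "data": {"plan": [[[4,0,-8],[0,0,0],1],[[0,0,-12],[0,0,0],1],[[0,0,-9],[0,0,0],1],[[0,0,-5],[0,0,0],1],[[0,0,-2],[0,0,0],1],[[0,0,-1],[0,0,0],1],[[0,0,0],[0,0,0],1],[[0,0,0],[0,0,0],1]]}}

```text
t: 44.3
tcp_pos: [0.5622, 0.377, 0.0513]
eef_rot: [0.0, 0.08, 0.997, -0.0]
ft_force: [-3.1, -1.8, 9.3]
width: 0.0414
```

```bash
python3 held.py w18 green
```

```text
[0.5622 0.377  0.0513]
wrist cap z 0.1128 circ [0.5634 0.3785] 0.0219 14848
   disc [0.5637 0.3783] 0.0266 1794
scene cap z 0.1136 circ [0.5659 0.3743] 0.0214 362
   disc [0.5644 0.3777] 0.0259 251
```

Contact is felt (9 N), with the cap over the disc within 1 mm in the wrist view. Release and go back for orange.

Emit:
{"op": "servo_tool", "data": {"plan": [[[0,0,1],[0,0,0],1],[[0,0,0],[0,0,0],0.1],[[0,0,0],[0,0,0],-0.3],[[0,0,0],[0,0,0],-1],[[0,0,0],[0,0,0],-1],[[0,0,0],[0,0,0],-1],[[0,0,20],[0,0,0],-1],[[0,0,40],[0,0,0],-1],[[0,0,45],[0,0,0],-1],[[0,-20,45],[0,0,0],-1],[[0,-40,0],[0,0,0],-1],[[0,-45,0],[0,0,0],-1]]}}

```text
t: 45.6
tcp_pos: [0.5636, 0.2726, 0.2029]
eef_rot: [0.003, 0.079, 0.997, 0.001]
ft_force: [-0.0, -0.9, -1.1]
width: 0.0854
```

Emit:
{"op": "servo_tool", "data": {"plan": [[[-2,-45,0],[0,0,0],-1],[[-2,-45,0],[0,0,0],-1],[[-2,-45,0],[0,0,0],-1],[[-2,-45,0],[0,0,0],-1],[[-2,-45,0],[0,0,0],-1],[[-2,-45,0],[0,0,0],-1],[[-2,-45,0],[0,0,0],-1],[[-2,-45,0],[0,0,0],-1],[[-2,-45,0],[0,0,0],-1],[[-2,-45,0],[0,0,0],-1],[[0,-45,0],[0,0,0],-1],[[0,-40,0],[0,0,0],-1]]}}

```text
t: 46.8
tcp_pos: [0.5422, -0.265, 0.1999]
eef_rot: [0.0, 0.08, 0.997, -0.0]
ft_force: [0.2, 0.6, 0.9]
width: 0.0858
```

Emit:
{"op": "servo_tool", "data": {"plan": [[[0,-28,0],[0,0,0],-1],[[0,0,0],[0,0,0],-1],[[0,0,0],[0,0,0],-1]]}}

```text
t: 47.1
tcp_pos: [0.5424, -0.291, 0.1995]
eef_rot: [-0.0, 0.08, 0.997, 0.001]
ft_force: [0.2, 0.4, -0.3]
width: 0.085
```

```bash
python3 m4.py w19;python3 -c "
from h import *
shot('scene','s19')"
```

```text
blue cap(mat) 3825 z 0.1028 xy 0.4655 -0.294 r 0.0206 ell [ 0.4651 -0.294 ] pix [292. 108.]
blue disc 6180 z 0.0081 xy 0.5395 -0.0348 r 0.0699 ell [ 0.5481 -0.044 ] pix [613. 162.]
orange cap(mat) 3032 z 0.1029 xy 0.5432 -0.2899 r 0.021 ell [ 0.5428 -0.2899] pix [319. 232.]
green disc 93 z 0.0098 xy 0.8727 -0.09 r 0.0139 ell [ 0.8729 -0.0958] pix [550. 476.]
silver 287 z 0.0181 xy 0.5463 -0.0288 r 0.0217 ell [ 0.5541 -0.0316] pix [635. 168.]
```

View pics/s19.png

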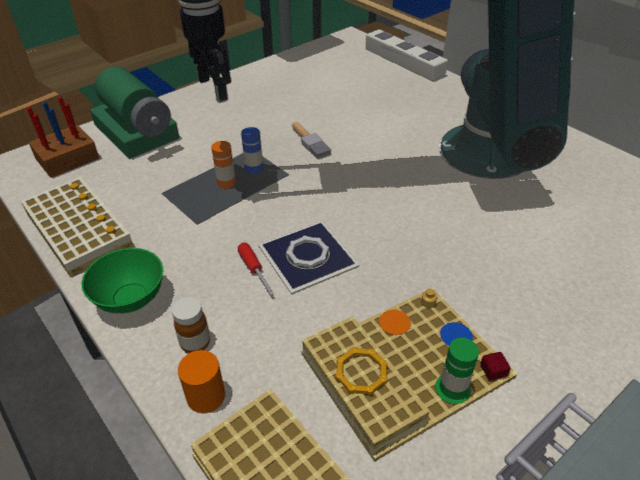

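Green stands upright on its disc at (458,370). Now orange.

Emit:
{"op": "servo_tool", "data": {"plan": [[[0,1,-15],[0,0,0],-1],[[0,0,-35],[0,0,0],-1],[[0,0,-40],[0,0,0],-1],[[0,0,-30],[0,0,0],-1],[[0,0,-20],[0,0,0],-1],[[0,0,-14],[0,0,0],-1],[[0,0,-5],[0,0,0],-1],[[0,0,0],[0,0,0],-1],[[0,0,0],[0,0,0],-1]]}}

```text
t: 48.1
tcp_pos: [0.5435, -0.29, 0.0425]
eef_rot: [0.001, 0.08, 0.997, -0.001]
ft_force: [-0.0, 0.2, -0.3]
width: 0.0854
```

Emit:
{"op": "servo_tool", "data": {"plan": [[[0,0,0],[0,0,0],0],[[0,0,0],[0,0,0],1],[[0,0,0],[0,0,0],1],[[0,0,0],[0,0,0],1],[[0,0,0],[0,0,0],1],[[0,0,0],[0,0,0],1],[[0,0,0],[0,0,0],1]], "grip_force": 40}}

```text
t: 48.8
tcp_pos: [0.5431, -0.2902, 0.042]
eef_rot: [0.001, 0.08, 0.997, -0.0]
ft_force: [-0.1, -0.9, 5.1]
width: 0.0412
```

Emit:
{"op": "servo_tool", "data": {"plan": [[[0,0,8],[0,0,0],1],[[0,0,20],[0,0,0],1],[[0,0,30],[0,0,0],1],[[0,0,35],[0,0,0],1],[[0,6,35],[0,0,0],1],[[0,16,22],[0,0,0],1],[[0,26,0],[0,0,0],1],[[0,34,0],[0,0,0],1],[[0,38,0],[0,0,0],1],[[0,38,0],[0,0,0],1],[[0,38,0],[0,0,0],1],[[0,38,0],[0,0,0],1]]}}

```text
t: 50.0
tcp_pos: [0.5417, -0.054, 0.1901]
eef_rot: [-0.001, 0.08, 0.997, 0.0]
ft_force: [0.3, 0.4, -1.4]
width: 0.041
```

Emit:
{"op": "servo_tool", "data": {"plan": [[[0,38,0],[0,0,0],1],[[0,38,0],[0,0,0],1],[[0,38,0],[0,0,0],1],[[0,38,0],[0,0,0],1],[[-1,38,0],[0,0,0],1],[[-1,38,0],[0,0,0],1],[[0,32,0],[0,0,0],1],[[0,18,0],[0,0,0],1],[[0,9,0],[0,0,0],1],[[0,0,0],[0,0,0],1]]}}

```text
t: 51.0
tcp_pos: [0.5404, 0.2315, 0.1905]
eef_rot: [-0.001, 0.079, 0.997, -0.0]
ft_force: [-0.0, -0.4, -1.2]
width: 0.0414
```

Emit:
{"op": "servo_tool", "data": {"plan": [[[0,0,-25],[0,0,0],1],[[0,0,-35],[0,0,0],1],[[0,0,-25],[0,0,0],1],[[0,0,-15],[0,0,0],1],[[0,0,-5],[0,0,0],1],[[0,0,0],[0,0,0],1],[[0,0,0],[0,0,0],1]]}}

```text
t: 51.7
tcp_pos: [0.5419, 0.2312, 0.0879]
eef_rot: [0.002, 0.08, 0.997, 0.001]
ft_force: [-0.0, -0.0, -0.8]
width: 0.041
```

```bash
python3 held.py w20 orange; python3 m4.py w20x
```

```text
[0.5419 0.2312 0.0879]
wrist cap z 0.1497 circ [0.543 0.232] 0.0217 14953
   disc [0.5406 0.2321] 0.0279 2953
scene cap z 0.1503 circ [0.5447 0.2306] 0.0215 249
   disc [0.5412 0.2303] 0.0281 507
blue disc 10331 z 0.0085 xy 0.5532 0.0453 r 0.0694 ell [0.5572 0.0511] pix [ 36. 307.]
orange cap 1235 z 0.114 xy 0.5398 0.2332 r 0.0211 ell [0.5922 0.2213] pix [312. 437.]
orange disc 2862 z 0.0119 xy 0.5402 0.2314 r 0.027 ell [0.5356 0.2317] pix [316. 230.]
green disc 1551 z 0.0121 xy 0.5633 0.3775 r 0.0266 ell [0.564  0.3795] pix [569. 238.]
silver 791 z 0.0176 xy 0.5566 0.034 r 0.0253 ell [0.5616 0.0369] pix [  7. 323.]
```

View pics/w20c.png

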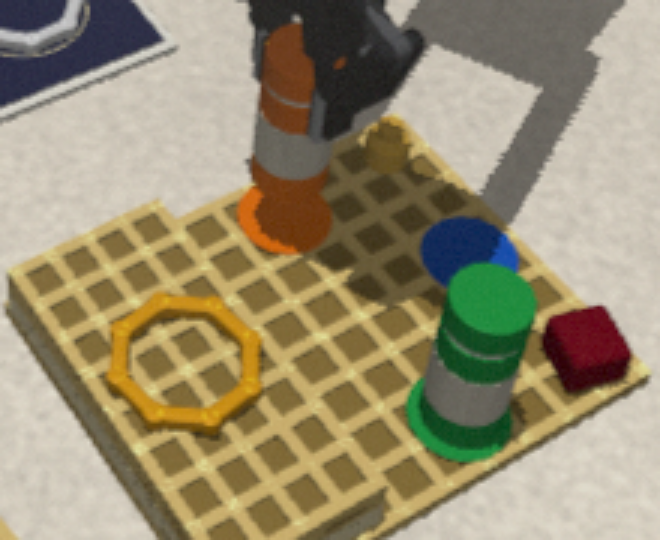

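Orange is over its disc, about 2 mm long in x. I'll correct and lower.

Emit:
{"op": "servo_tool", "data": {"plan": [[[-2,0,-8],[0,0,0],1],[[0,0,-12],[0,0,0],1],[[0,0,-9],[0,0,0],1],[[0,0,-5],[0,0,0],1],[[0,0,-2],[0,0,0],1],[[0,0,-1],[0,0,0],1],[[0,0,0],[0,0,0],1],[[0,0,0],[0,0,0],1]]}}

```text
t: 52.65
tcp_pos: [0.5379, 0.2309, 0.051]
eef_rot: [-0.001, 0.08, 0.997, -0.0]
ft_force: [-4.5, -1.6, 10.6]
width: 0.0412
```

```bash
python3 held.py w21 orange
```

```text
[0.5379 0.2309 0.051 ]
wrist cap z 0.1129 circ [0.5395 0.2315] 0.0218 14917
   disc [0.5405 0.2313] 0.0272 1712
scene cap z 0.1135 circ [0.5411 0.2297] 0.0227 236
   disc [0.5414 0.2338] 0.0317 238
```

Seated, with contact at 10 N and the cap within about 1 mm of the disc centre. Release and fetch blue.

Emit:
{"op": "servo_tool", "data": {"plan": [[[0,0,1],[0,0,0],1],[[0,0,0],[0,0,0],0.1],[[0,0,0],[0,0,0],-0.3],[[0,0,0],[0,0,0],-1],[[0,0,0],[0,0,0],-1],[[0,0,0],[0,0,0],-1],[[0,0,20],[0,0,0],-1],[[0,0,40],[0,0,0],-1],[[0,0,45],[0,0,0],-1],[[0,-20,45],[0,0,0],-1],[[-5,-40,0],[0,0,0],-1],[[-8,-45,0],[0,0,0],-1]]}}

```text
t: 53.95
tcp_pos: [0.5269, 0.1262, 0.2025]
eef_rot: [0.003, 0.079, 0.997, 0.001]
ft_force: [1.1, 0.1, -0.5]
width: 0.085
```

Emit:
{"op": "servo_tool", "data": {"plan": [[[-8,-45,0],[0,0,0],-1],[[-8,-45,0],[0,0,0],-1],[[-8,-45,0],[0,0,0],-1],[[-8,-45,0],[0,0,0],-1],[[-8,-45,0],[0,0,0],-1],[[-8,-45,0],[0,0,0],-1],[[-8,-45,0],[0,0,0],-1],[[-5,-45,0],[0,0,0],-1],[[0,-40,0],[0,0,0],-1],[[0,-20,0],[0,0,0],-1],[[0,0,0],[0,0,0],-1],[[0,0,0],[0,0,0],-1]]}}

```text
t: 55.15
tcp_pos: [0.4647, -0.293, 0.1997]
eef_rot: [-0.0, 0.08, 0.997, 0.001]
ft_force: [0.0, -0.0, 1.0]
width: 0.0856
```

```bash
python3 m4.py w22;python3 -c "
from h import *
print(arm.get_state()['tcp_pos']);shot('scene','s22')"
```

```text
blue cap(mat) 3011 z 0.1029 xy 0.4647 -0.2939 r 0.021 ell [ 0.4642 -0.2939] pix [316. 231.]
blue disc 5330 z 0.0082 xy 0.5388 -0.0342 r 0.0704 ell [ 0.5457 -0.0422] pix [613. 247.]
silver 562 z 0.019 xy 0.3154 -0.2885 r 0.0186 ell [ 0.3161 -0.2874] pix [293.   6.]
[ 0.4648857  -0.29240905  0.1999379 ]
```

View pics/s22.png

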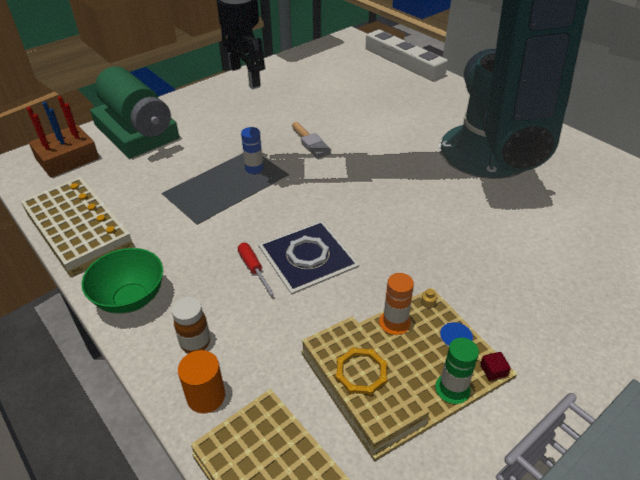

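Orange stands upright on its disc at (397,303), and TCP is over blue. Gripping blue.

Emit:
{"op": "servo_tool", "data": {"plan": [[[0,-1,-15],[0,0,0],-1],[[0,0,-35],[0,0,0],-1],[[0,0,-40],[0,0,0],-1],[[0,0,-30],[0,0,0],-1],[[0,0,-20],[0,0,0],-1],[[0,0,-14],[0,0,0],-1],[[0,0,-5],[0,0,0],-1],[[0,0,0],[0,0,0],-1],[[0,0,0],[0,0,0],-1]]}}

```text
t: 56.15
tcp_pos: [0.4655, -0.2951, 0.0424]
eef_rot: [0.001, 0.08, 0.997, -0.001]
ft_force: [0.2, -0.8, 0.3]
width: 0.0852
```

Emit:
{"op": "servo_tool", "data": {"plan": [[[0,0,0],[0,0,0],0],[[0,0,0],[0,0,0],1],[[0,0,0],[0,0,0],1],[[0,0,0],[0,0,0],1],[[0,0,0],[0,0,0],1],[[0,0,0],[0,0,0],1],[[0,0,0],[0,0,0],1]], "grip_force": 40}}

```text
t: 56.85
tcp_pos: [0.4651, -0.2951, 0.0419]
eef_rot: [0.001, 0.08, 0.997, -0.0]
ft_force: [0.1, 0.8, 5.2]
width: 0.0413
```

Emit:
{"op": "servo_tool", "data": {"plan": [[[0,0,8],[0,0,0],1],[[0,0,20],[0,0,0],1],[[0,0,30],[0,0,0],1],[[0,0,35],[0,0,0],1],[[0,6,35],[0,0,0],1],[[0,16,22],[0,0,0],1],[[0,26,0],[0,0,0],1],[[0,34,0],[0,0,0],1],[[0,38,0],[0,0,0],1],[[0,38,0],[0,0,0],1],[[0,38,0],[0,0,0],1],[[0,38,0],[0,0,0],1]]}}

```text
t: 58.05
tcp_pos: [0.4638, -0.0592, 0.1904]
eef_rot: [-0.001, 0.08, 0.997, 0.0]
ft_force: [0.6, 0.8, -1.1]
width: 0.0409
```

Emit:
{"op": "servo_tool", "data": {"plan": [[[2,38,0],[0,0,0],1],[[2,38,0],[0,0,0],1],[[2,38,0],[0,0,0],1],[[2,38,0],[0,0,0],1],[[2,38,0],[0,0,0],1],[[2,38,0],[0,0,0],1],[[2,38,0],[0,0,0],1],[[2,38,0],[0,0,0],1],[[1,36,0],[0,0,0],1],[[0,22,0],[0,0,0],1],[[0,15,0],[0,0,0],1],[[0,0,0],[0,0,0],1]]}}

```text
t: 59.25
tcp_pos: [0.481, 0.3174, 0.1901]
eef_rot: [-0.001, 0.079, 0.997, -0.0]
ft_force: [0.2, -0.3, -1.2]
width: 0.041
```

Emit:
{"op": "servo_tool", "data": {"plan": [[[0,0,-25],[0,0,0],1],[[0,0,-35],[0,0,0],1],[[0,0,-25],[0,0,0],1],[[0,0,-15],[0,0,0],1],[[0,0,-5],[0,0,0],1],[[0,0,0],[0,0,0],1],[[0,0,0],[0,0,0],1]]}}

```text
t: 59.95
tcp_pos: [0.4827, 0.3165, 0.0879]
eef_rot: [0.001, 0.08, 0.997, 0.001]
ft_force: [0.3, -0.2, 0.3]
width: 0.0411
```

```bash
python3 held.py w23 blue
```

```text
[0.4827 0.3165 0.0879]
wrist cap z 0.1497 circ [0.4832 0.3178] 0.0219 15112
   disc [0.4816 0.3161] 0.0266 2645
scene cap z 0.1503 circ [0.4845 0.3163] 0.0212 301
   disc [0.4819 0.3157] 0.0265 320
```

View pics/w23c.png

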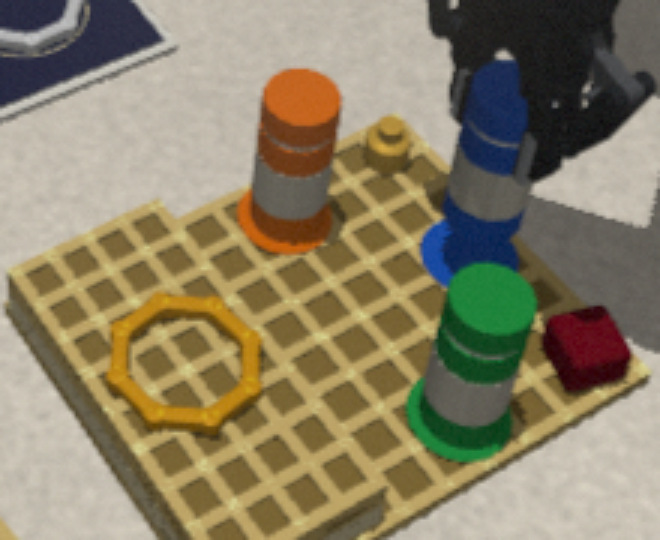

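Emit:
{"op": "servo_tool", "data": {"plan": [[[-1,-1,-8],[0,0,0],1],[[0,0,-12],[0,0,0],1],[[0,0,-9],[0,0,0],1],[[0,0,-5],[0,0,0],1],[[0,0,-2],[0,0,0],1],[[0,0,-1],[0,0,0],1],[[0,0,0],[0,0,0],1],[[0,0,0],[0,0,0],1]]}}

```text
t: 60.85
tcp_pos: [0.4802, 0.3151, 0.0509]
eef_rot: [-0.0, 0.08, 0.997, -0.0]
ft_force: [-3.2, -2.1, 9.7]
width: 0.0414
```

```bash
python3 held.py w24 blue
```

```text
[0.4802 0.3151 0.0509]
wrist cap z 0.1128 circ [0.4809 0.3165] 0.0219 15100
   disc [0.4816 0.3162] 0.0265 1665
scene cap z 0.1135 circ [0.4809 0.3141] 0.0217 295
   disc [0.4816 0.3152] 0.0263 109
```

Blue is seated with its cap within 1 mm of the disc centre. Release, back off upwards and do the final checks.

Emit:
{"op": "servo_tool", "data": {"plan": [[[0,0,1],[0,0,0],1],[[0,0,0],[0,0,0],0.1],[[0,0,0],[0,0,0],-0.3],[[0,0,0],[0,0,0],-1],[[0,0,0],[0,0,0],-1],[[0,0,0],[0,0,0],-1],[[0,0,20],[0,0,0],-1],[[0,0,40],[0,0,0],-1],[[0,0,45],[0,0,0],-1],[[0,0,45],[0,0,0],-1],[[0,0,45],[0,0,0],-1],[[-10,-10,45],[0,0,0],-1]]}}

```text
t: 62.15
tcp_pos: [0.4709, 0.3056, 0.2911]
eef_rot: [-0.0, 0.08, 0.997, 0.0]
ft_force: [1.1, 0.1, -1.1]
width: 0.0853
```

Emit:
{"op": "servo_tool", "data": {"plan": [[[0,-20,20],[0,0,0],-1],[[0,0,0],[0,0,0],-1],[[0,0,0],[0,0,0],-1],[[0,0,0],[0,0,0],-1],[[0,0,0],[0,0,0],-1]]}}

```text
t: 62.65
tcp_pos: [0.4701, 0.2855, 0.3074]
eef_rot: [-0.002, 0.08, 0.997, -0.001]
ft_force: [0.0, 1.1, 0.5]
width: 0.0852
```

```bash
python3 m4.py w25;python3 - <<'E'
from h import *
print(arm.get_state()['tcp_pos'])
c,im,d=shot('scene','s25')
b=cv2.cvtColor(im,cv2.COLOR_RGB2BGR); cv2.imwrite("pics/s25c.png",cv2.resize(b[230:430,240:520],None,fx=2.8,fy=2.8))
P=cloud(c,d);z=P[...,2]; H,S,V=cv2.split(cv2.cvtColor(im,cv2.COLOR_RGB2HSV))
for col,lo,hi,ctr in (("blue",100,125,(.4818,.3163)),("orange",4,17,(.5407,.2316)),("green",45,80,(.5636,.3784))):
    m=(H>=lo)&(H<=hi)&(S>140)&(V>40)&(np.linalg.norm(P[...,:2]-ctr,axis=2)<.05)
    for nm,mm in (("cap",m&(z>.106)&(z<.118)),("disc",m&(z>.006)&(z<.016))):
        q=P[mm][:,:2].astype(np.float32); x=cv2.minEnclosingCircle(q); print(col,nm,np.round(x[0],4),round(x[1],4))
E
```

```text
blue cap 1617 z 0.112 xy 0.4804 0.3157 r 0.021 ell [0.48   0.3161] pix [355. 207.]
blue disc 10688 z 0.0081 xy 0.5465 0.0082 r 0.0903 ell [0.5419 0.0079] pix [ 96. 279.]
orange cap 1421 z 0.1119 xy 0.5393 0.2327 r 0.0217 ell [0.5387 0.2322] pix [273. 282.]
orange cap(mat) 87 z 0.1013 xy 0.533 0.2351 r 0.0193 ell [0.5437 0.229 ] pix [272. 284.]
orange disc 366 z 0.0119 xy 0.5401 0.2321 r 0.0269 ell [0.5417 0.2308] pix [282. 251.]
green cap 1409 z 0.112 xy 0.5619 0.3769 r 0.0214 ell [0.5616 0.3773] pix [433. 282.]
green cap(mat) 80 z 0.1019 xy 0.5524 0.3761 r 0.0165 ell [0.4876 0.3537] pix [397. 206.]
green disc 309 z 0.0122 xy 0.5637 0.3784 r 0.0264 ell [0.5652 0.3792] pix [412. 251.]
silver 2920 z 0.0178 xy 0.5474 0.0065 r 0.0404 ell [0.5465 0.0068] pix [ 93. 286.]
[0.47014504 0.28552231 0.30772859]
blue cap [0.4819 0.3156] 0.0217
blue disc [0.4824 0.3158] 0.0263
orange cap [0.5398 0.2308] 0.0222
orange disc [0.5388 0.2295] 0.0287
green cap [0.5635 0.3783] 0.0216
green disc [0.5646 0.3772] 0.0266
```

View pics/s25c.png

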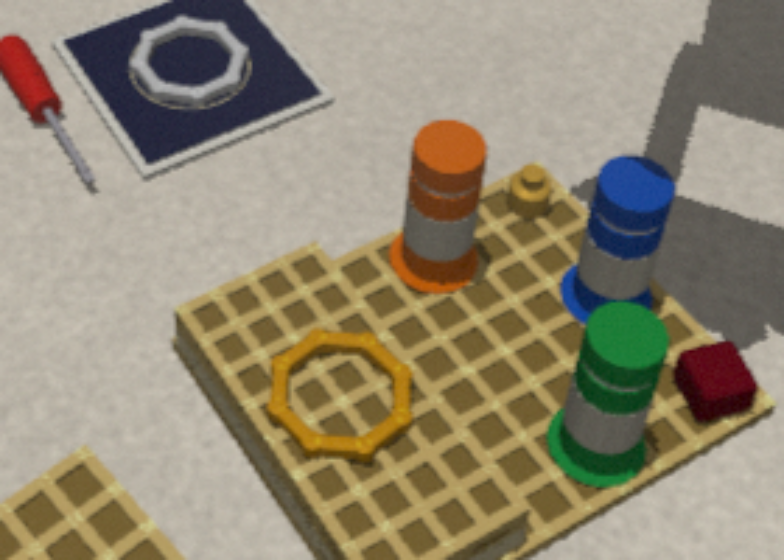

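View pics/w25.png

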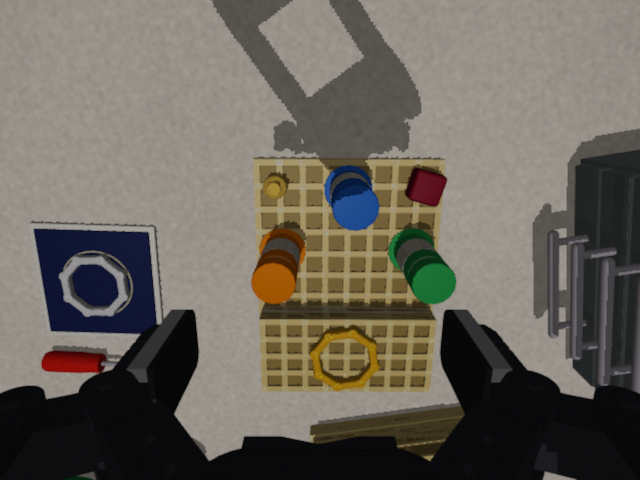

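All three jars stand upright, each cap within about 2 mm of its own disc centre in both views. The silver bangle is flat inside the pad circle, the gold one hasn't moved, and the gripper is clear. Handing in.

```bash
python3 -c "
from cell import arm
print(arm.sign_off())"
```

```text
the job is handed in; nothing more can be done
None
```

The job is handed in at about 63 s of the 141 s allowed. I stood all three jars on the grey mat without disturbing the silver bangle, laid the bangle on the order pad, and put each jar back on its own disc.

**Last checks (wrist and scene cameras):**
- **Jars:** all three are upright. Cap height is 0.112 m, and each cap is within about 2 mm of its disc centre.
- **Silver bangle:** it lies flat inside the pad circle, within 2–3 mm of the pad centre, with its top at 0.018 m.
- **Gold bangle:** it looked unmoved in the pictures; I did not measure its position.
- **Robot:** the gripper was open and about 0.3 m up, touching nothing.

**What disagreed or failed:**
- **Fingertips:** with the gripper nearly shut, the tips were about 22–24 mm behind the reported TCP, not 17 mm ahead as `arm.tip_extent` says. The first bangle grasp therefore closed on air above the bar. I measured the offset from the pictures, and the second grasp, made lower, held.
- **Bangle grasp:** on that second grasp, one fingertip rested on the blue disc at about 7–8 N.
- **Top camera:** it read about 5 mm off in y, so I used the wrist and scene views instead.
- **Bangle from far away:** the last wrist view put it about 2 mm to one side of the close-up readings, which were within 1 mm of the pad centre. Both are well inside the 15 mm limit.

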